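# Read the blue-lidded jar's bar label and lock the reader back in its dock

### The arm

A 7-joint arm with a two-finger parallel gripper is mounted at the origin on a cart in front of the work surface, level with it; the furniture and walls round the work are solid. World frame = base frame: x ahead of the robot, y to its left, z up, the work surface at z = 0. Lengths are in m, angles in rad, forces in N, time in s.
With the tool pointing down it reaches from about 0.425 to 0.925 m from the base axis. Payload 6.8 kg.
Tool frame: the origin (TCP) lies midway between the tips of the shut fingers; the grasp point (between the pads) lies 19 mm behind it; z points along the fingers, y is the direction in which the jaws open and shut (so a half turn about z gives the same grasp; the last joint's range is limited). The gripper opens to 85 mm and grips with 20 to 120 N. Pads are 22 mm wide; open, the fingers measure 114 mm over their backs; the gripper's body (76 mm by 85 mm) begins 54 mm behind the grasp point. The pads swing forward as they close: fully open they stand 13 mm farther back than shut.
Start: joints at [-1.438, 0.477, 0.022, 1.555, -0.011, 1.109, -0.083], TCP at [0.161, 0.656, 0.201] pointing down, gripper open.
Joint ranges: [-2.96, 2.96], [-0.34, 2.1], [-1.41, 1.46], [0.24, 2.44], [-1.37, 4.51], [0.17, 1.92], [-2.96, 2.96]. Speed limits (rad/s): [2.39, 2.39, 3.14, 3.14, 3.14, 3.14, 3.14].

### API

Orientations are given as a unit quaternion [w, x, y, z].
In Python, from station import bot gives the robot as it stands.
- The arm moves only by the shell command python3 -m jog 'ROWS' [FORCE]. ROWS is JSON, a list of rows, each a list of 3 entries, a list of its own where there are three numbers: the shift along the tool's x, y, z in mm, then the turn, a rotation vector about the tool's x, y, z in degrees, then the closure, from -1 (fully open) to 1 (shut). A call has 1 to 12 rows; each row shifts and turns the commanded pose from where the row before left it, along the tool's axes as they then stand; what a row does not reach is not made up. A row lasts 1/8 s, in which the tool goes at most 62.5 mm and 10.7 degrees, less where a joint would pass 70% of its speed; a pose out of reach is approached as far as the arm can. A call is refused whole if a number of a shift passes 62.5 or a number of a turn 10.7, either way. A call with a gripper value outside its range is refused whole. The fingers move at their own pace and stop on an object; FORCE is the grip in N (left out, the last holds). Time passes only in rows, so rows that do not move let the fingers close. It gives the time, the measured TCP pose, the force and the opening at its end, in the units of the state.
- bot.get_obs(): the state, without advancing time (a new reading comes with each control period).
- bot.read_camera(name): name is "side" or "top" or "wrist"; returns (picture, depth): 420x560x3 uint8, red, green, blue; 420x560 float32, m along the optical axis (not along the pixel's ray), 0 where there is no reading.
- bot.camera_info(name): a dict with "fx", "fy", "cx", "cy" (pixels), "world_from_camera" (4x4, takes a point from camera to world coordinates); the wrist camera has in their place "mount" (4x4, takes a point from camera to tool coordinates, whose origin is the TCP and whose axes are the flange's). Camera axes: x right, y up, looking along -z (the intrinsics and any distortion apply to the point x, -y, -z); pixel columns grow to the right and rows downward; lengths in m; the calibration is good to about 2 mm. A picture is of the moment at which its call begins: read the wrist's pose just before it. camera_info takes no time and is no camera call.
- bot.hand_in(): hands the job in, once; it reports no verdict.
Trained networks look in the newest picture that a camera, given by its name, has taken for a name from the list of things; names that differ only in an ending like _2 or _b are one class to them, and where a whole thing is asked for, a point or a joint stands for the part that bears it (a point fixed in the world has none). Each returns a list of dicts, best first, with "score" (0 to 1); they miss things now and then, are a little off and sometimes report something else, mostly with a low value. They report only what shows in the picture. A call takes as long as a camera call. They do not tell look-alikes from the thing itself.
- bot.find_in(camera, thing): "xy" ([column, row] as shares, 0 to 1, of the picture: columns of its width, rows of its height, amid what is visible of it).
- bot.cut_out(camera, thing): "pixels" (420x560 bool, what is visible of it) and "xy" ([column, row] as shares, 0 to 1, of the picture: columns of its width, rows of its height, amid what is visible of it).
- bot.landmark_of(camera, thing): "xy" ([column, row] as shares, 0 to 1, of the picture: columns of its width, rows of its height: a listed point, or the origin of a listed thing).
The state is a dict: "t": time; "q": joint angles; "joint_vel": joint speeds; "joint_torque": joint torques, N m; "eef_pos": TCP position; "tool_rot": TCP orientation; "contact_force": force on the tool from outside, world axes, zero at the start; "torque": the same for the moment, N m; "gripper_width": opening from 0.0 (shut) to 1.0 (fully open).
Only numpy, scipy, OpenCV 4.12 (cv2) and the standard library are available. Lean on these libraries where they do the work, as an engineer would, in place of code of your own. Each camera call takes 0.05 s, during which the arm holds its last target.

### The job

Take the barcode reader out of its twist-lock dock (press it down, give it a quarter turn counter-clockwise, lift), point it from about 10 cm at the middle of the bar label on the blue-lidded jar and hold it still there for two seconds so that it reads. Then put its T-shaped foot back through the slot of the dock, press down gently, turn it a quarter turn clockwise and let it spring up into its lock, released. Do not force the lock, and leave the jars where they stand.

Things in the scene. Friction and masses are not known exactly. Their poses are not given: they have to be found in the camera images.
- reader: Grey and black pistol-shaped barcode reader, 0.2 kg, upright in its dock. Origin: underside of its steel T foot, on the handle's axis; z up the handle, x to the nose, y left. T bar 28 (along x) x 9 x 5 mm, ends rounded; neck 8.4 mm thick; collar 35 mm across, underside at z 12.5; handle 34 x 29 mm up to z 105; above it the head, pitched 18 degrees nose down, 84 x 42 x 38 mm, front rim 47 mm wide.
- grip (a point): Where to grip the reader from above: middle of its head, on the handle's axis, at (0, 0, 130) mm in the reader's frame, 21 mm below the head's top. Close across the reader's y axis on the flat rubber cheeks, which are 44 mm apart and reach from x -22 to 22, z 117 to 146 mm. Axes as the reader's.
- window: The reader's dark red window in its nose, 36 x 30 mm; moves with the reader. Origin: its centre, (53, 0, 114) mm in the reader's frame; x points out along the aiming line, which runs forward and 18 degrees below the reader's own x axis; y to the reader's left.
- dock: Grey charging dock with a steel top plate, 116 x 88 x 32 mm, fixed to the worktop. Origin: centre of its underside, z up. At the start the reader stands in it, locked: reader's x along the dock's -y (orange dots), underside of the T foot at z 24, held up in a notch 3 mm deep in which it cannot turn, over the dock's middle (play about 1.5 mm and 6 degrees).
- slot (a point): Centre of the dock's slot, at the top of the plate (z 32 mm); axes as the dock's. The slot is 33 mm long along x (green bars at its ends), 12 mm wide, the plate 6 mm thick. The T foot passes only lengthwise, reader's x along the dock's x. From there it turns clockwise seen from above, a quarter turn, to lock; stops end the turn about 6 degrees past either end.
- plunger (a joint): Spring plunger under the slot, m, growing as it is pressed down: -0.001 empty, 0 with the reader locked. It meets the T foot's underside at dock z 25 and pushes up with 9 N, 10.5 N at full depth (the reader's weight helps by 2 N). The foot can turn once its underside is at dock z 21 or lower (3 mm below locked); the collar meets the plate, a hard stop, at z 19.5. Let go, it springs up.
- jar_blue: Specimen jar with a BLUE lid, 54 mm across, 72 mm high, loose and light; its label is the one to read. Origin: centre of its underside. The handle hangs below the reader's head, so the reader must be tilted nose down by some 20 to 30 degrees to look down at the label with its foot clear of worktop and dock.
- label_blue: Label with black bars on white, 28 x 30 mm, on the blue-lidded jar. Origin: its centre, on the jar's wall 32 mm above the worktop; x points straight out of it, level, roughly toward the robot; z up. It reads when this point is within 9 mm of the window's aiming line, 70 to 160 mm ahead of the window, the line at most 50 degrees off the label's x axis, all held still for 1.5 s.
- microscope: Tall microscope, fixed, right of the work; keep the arm clear of it. Origin: in its base, 114 mm above the worktop. Its stage lies 310 mm above the worktop and reaches 120 mm round the origin; its two eyepieces stick out toward the robot, up to 200 mm before the origin, 400 to 550 mm above the worktop. Jars and dock stand to the left of it.
- jar_yellow: Specimen jar with a YELLOW lid and a bar label of its own, 54 mm across, 72 mm high, loose; must not be moved. Origin: centre of its underside.
- jar_white: Small specimen jar with a WHITE lid and a bar label of its own, 44 mm across, 56 mm high, loose; must not be moved. Origin: centre of its underside.
Mind the look-alikes: they are no part of the job. What is shaped like the jar_blue but turquoise is not meant.

How it is judged:
On the way, in this order (a step that is already met when the one before it is completed fails the run):
1. the reader is unlocked and lifted clear of the dock (z of reader in the frame of dock above 0.045 m), for 0.1 s.
2. the window is aimed at the middle of the blue-lidded jar's label, 70 to 160 mm away, and held still for 1.5 s (x of label_blue in the frame of window between 0.07 and 0.16 m and y of label_blue in the frame of window between -0.009 and 0.009 m and z of label_blue in the frame of window between -0.009 and 0.009 m and x of window in the frame of label_blue above 0.03 m and angle between the x axis of window and the x axis of label_blue, either way round below 0.9 rad and linear speed of reader below 0.02 m/s and angular speed of reader below 0.12 rad/s), for 1.5 s.
3. the T foot is back in the slot and pressed down below the plate (z of reader in the frame of dock below 0.0222 m and horizontal distance between reader and dock below 0.006 m), for 0.1 s.
At the end, for the whole second after the job is handed in: The reader stands upright in its dock (within 4 degrees), its T foot turned across the slot (within 8 degrees) and sprung up into the notch (underside at dock z 22 to 26.5 mm, x and y within 4 mm of the middle), released and at rest; each jar is within 12 mm of where it stood (z of reader in the frame of dock between 0.022 and 0.0265 m and x of reader in the frame of dock between -0.004 and 0.004 m and y of reader in the frame of dock between -0.004 and 0.004 m and angle between the x axis of reader and the y axis of dock, either way round below 0.15 rad and angle between the z axis of reader and the z axis of dock, either way round below 0.08 rad and linear speed of reader below 0.02 m/s and distance of each of jar_blue, jar_yellow, jar_white from where it was at the start of the episode below 0.012 m); the robot touches nothing.
It fails at once if the reader is forced against the dock with more than 65 N, all contacts added (15 N at rest) (contact force between reader and dock above 65 N).
It fails at once if a jar is knocked or pushed away from its place (distance of any of jar_blue, jar_yellow, jar_white from where it was at the start of the episode above 0.015 m).
It also fails if it takes over 64 s, if anything falls off the work surface, if the arm or the gripper's body presses on something with over 40 N, if the wrist force passes 120 N, or if a joint passes its speed limit or range.

## Working session

There is one attempt and no reset: what is moved stays moved. The work goes in short steps, Python scripts to look and compute and a shell command to move; the robot and the scene stay as the last step left them, time stands still between calls to the robot, and variables do not carry over. Pictures are saved under pics/ and viewed, and the job is handed in when it is done.

```bash
ls; mkdir -p pics; python3 - <<'E'
from station import bot
import cv2,numpy as np
o=bot.get_obs();print(o['t'],o['eef_pos'],o['tool_rot'],o['contact_force'],o['gripper_width'])
for c in ['side','top']:
    p,d=bot.read_camera(c);cv2.imwrite(f'pics/{c}0.png',p[:,:,::-1]);np.save(f'pics/{c}0.npy',d)
    i=bot.camera_info(c);print(c,i)
    for th in ['reader','jar_blue','label_blue','dock','slot','grip','window','jar_yellow','jar_white','microscope']:
        print(c,th,[(np.round(r['xy'],3),round(r['score'],2)) for r in bot.landmark_of(c,th)][:3])
print(bot.camera_info('wrist'),bot.get_obs()['t'])
E
```

```text
pics
0.0 [0.16084985 0.65486848 0.19999648] [-5.62552098e-05  1.20123874e-01  9.92758467e-01 -9.37378316e-04] [ 0.69222645 -1.08314303 -0.24881211] 1.0005814805340585
side {'fx': 455.5059566982178, 'fy': 455.5059566982178, 'cx': 287.8975267643886, 'cy': 216.0824225070616, 'world_from_camera': array([[-0.89676636,  0.23304523, -0.37616487,  0.21335347],
       [-0.44233562, -0.49557472,  0.7474924 ,  0.71369655],
       [-0.01221827,  0.83671717,  0.54749895,  0.59321554],
       [ 0.        ,  0.        ,  0.        ,  1.        ]])}
side reader [(array([0.601, 0.673]), 0.82)]
side jar_blue [(array([0.437, 0.737]), 0.7), (array([0.499, 0.648]), 0.56)]
side label_blue []
side dock [(array([0.597, 0.691]), 0.83)]
side slot [(array([0.6 , 0.66]), 0.85)]
side grip [(array([0.607, 0.526]), 0.92)]
side window []
side jar_yellow [(array([0.386, 0.662]), 0.76)]
side jar_white [(array([0.435, 0.607]), 0.76)]
side microscope []
top {'fx': 505.0791003669377, 'fy': 505.0791003669377, 'cx': 276.4094350023084, 'cy': 205.3624080342808, 'world_from_camera': array([[ 0.0244982 ,  0.99719426, -0.07073
[... 466 characters left out ...]
0.74)]
top slot [(array([0.458, 0.602]), 0.82)]
top grip [(array([0.444, 0.602]), 0.95)]
top window [(array([0.46 , 0.601]), 0.69)]
top jar_yellow [(array([0.403, 0.371]), 0.82)]
top jar_white [(array([0.478, 0.377]), 0.85)]
top microscope []
{'fx': 326.9601691199555, 'fy': 326.9601691199555, 'cx': 279.33290129274513, 'cy': 211.24534510557893, 'mount': array([[-1.35325716e-04,  9.62916480e-01,  2.69799618e-01,
         6.84345895e-02],
       [ 9.99999838e-01, -1.88348240e-05,  5.68800125e-04,
        -2.29443047e-04],
       [ 5.52788642e-04,  2.69799651e-01, -9.62916322e-01,
        -1.71975176e-01],
       [ 0.00000000e+00,  0.00000000e+00,  0.00000000e+00,
         1.00000000e+00]])} 1.1
```

View pics/top0.png

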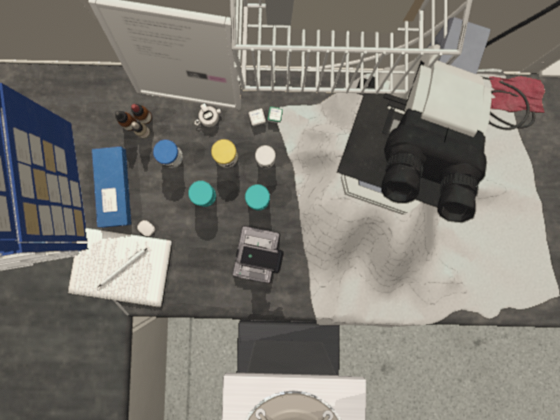

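View pics/side0.png

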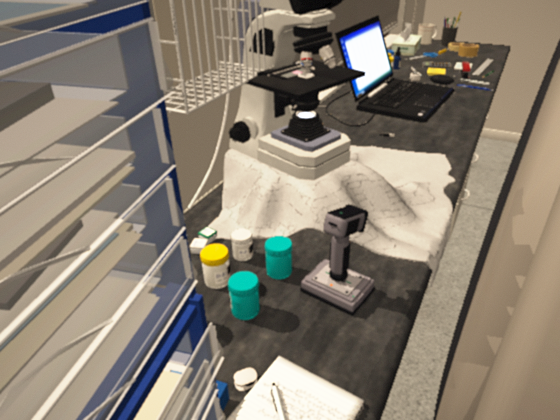

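```bash
cat > h.py <<'E'
import numpy as np,cv2
from scipy.spatial.transform import Rotation as R
def inv(c,u,v,z=None,d=None,info=None):
    T=info['world_from_camera'];r=np.array([(u-info['cx'])/info['fx'],-(v-info['cy'])/info['fy'],-1])
    dr=T[:3,:3]@r;o=T[:3,3]
    s=d if d is not None else (z-o[2])/dr[2]
    return o+s*dr
def Rq(q): return R.from_quat([q[1],q[2],q[3],q[0]])
E
python3 - <<'E'
from h import *
from station import bot
i=bot.camera_info('top');D=np.load('pics/top0.npy')
for n,u,v,z in [('blue',166,151,.072),('yel',224,152,.072),('white',265,156,.056),('t1',202,193,.072),('t2',258,197,.072)]:
    print(n,inv('top',u,v,z=z,info=i).round(4),inv('top',u,v,d=D[v,u],info=i).round(4))
print('slot',inv('top',.458*560,.602*420,z=.032,info=i),'dock',inv('top',.455*560,.609*420,z=0,info=i),'grip',inv('top',.444*560,.602*420,z=.154,info=i))
s=bot.camera_info('side')
print('slot',inv('s',.6*560,.66*420,z=.032,info=s),'dock',inv('s',.597*560,.691*420,z=0,info=s),'grip',inv('s',.607*560,.526*420,z=.154,info=s))
im=cv2.imread('pics/top0.png')
cv2.imwrite('pics/c1.png',cv2.resize(im[210:300,210:310],None,fx=7,fy=6,interpolation=cv2.INTER_CUBIC))
cv2.imwrite('pics/c2.png',cv2.resize(im[120:220,130:290],None,fx=5,fy=5,interpolation=cv2.INTER_CUBIC))
# height map crop
def hm(v0,v1,u0,u1):
    out=[]
    for v in range(v0,v1):
        for u in range(u0,u1):
            if D[v,u]>0: out.append(inv('t',u,v,d=D[v,u],info=i))
    return np.array(out)
P=hm(215,295,220,300)
pl=P[(P[:,2]>.022)&(P[:,2]<.042)]; print('plate',len(pl),cv2.minAreaRect((pl[:,:2]*1000).astype(np.float32)))
hd=P[P[:,2]>.09]; print('head',len(hd),cv2.minAreaRect((hd[:,:2]*1000).astype(np.float32)),hd[:,2].max())
for n,(v,u) in dict(blue=(152,166),yel=(152,224),white=(156,265)).items():
    Q=hm(v-18,v+18,u-18,u+18);h=.05 if n!='white' else .04;Q=Q[(Q[:,2]>h)&(Q[:,2]<.09)];print(n,cv2.minEnclosingCircle((Q[:,:2]*1000).astype(np.float32)),Q[:,2].max())
E
```

```text
blue [0.641  0.2895 0.072 ] [0.6409 0.2894 0.0726]
yel [0.6418 0.1642 0.072 ] [0.6422 0.1644 0.0697]
white [0.6379 0.0759 0.056 ] [0.6371 0.0757 0.0609]
t1 [0.5518 0.2086 0.072 ] [0.5519 0.2087 0.0714]
t2 [0.5461 0.0881 0.072 ] [0.5461 0.0881 0.0724]
slot [0.42581055 0.08977515 0.032     ] dock [0.41830981 0.09474321 0.        ] grip [0.42834402 0.10009758 0.154     ]
slot [0.42576147 0.09589355 0.032     ] dock [0.42714302 0.09710815 0.        ] grip [0.42696228 0.08945983 0.154     ]
plate 987 ((422.6412353515625, 91.89205169677734), (83.08966827392578, 111.76622772216797), 79.88153839111328)
head 1033 ((419.852783203125, 79.5028076171875), (89.87910461425781, 46.617008209228516), 80.13150024414062) 0.18400492919245814
blue ((640.8142700195312, 292.1416015625), 26.58344268798828) 0.07587642368518632
yel ((643.78466796875, 165.70616149902344), 26.510906219482422) 0.0778034888969763
white ((639.6566772460938, 76.79874420166016), 22.02995491027832) 0.06087066907856342
```

View pics/c1.png

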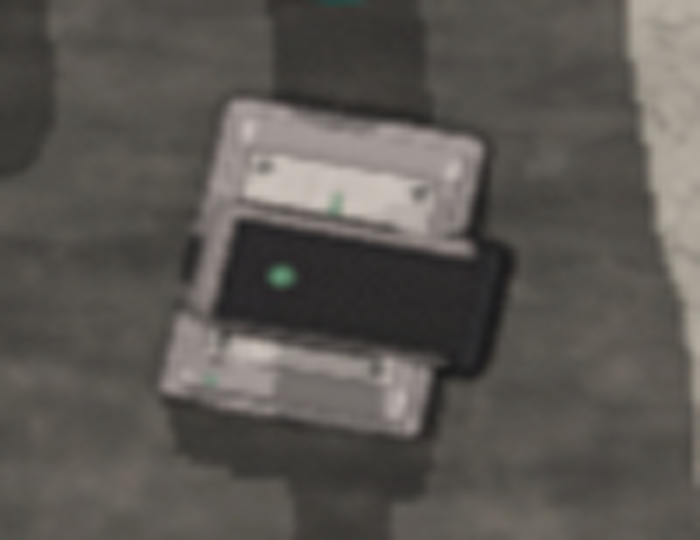

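View pics/c2.png

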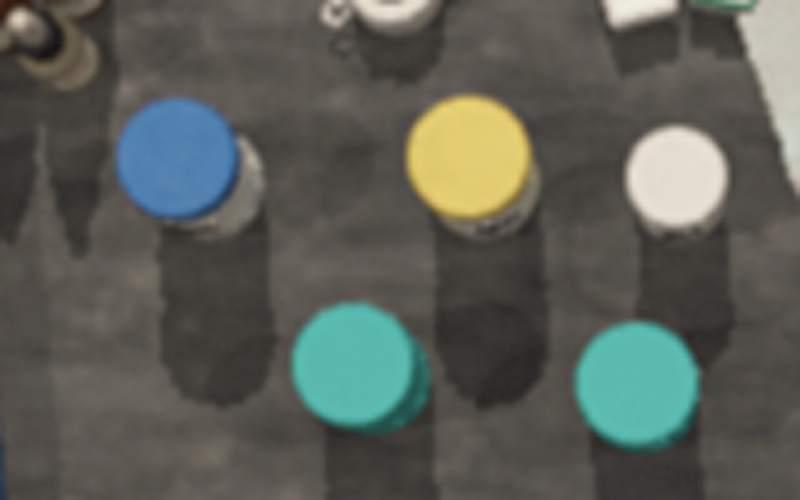

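```bash
cat >> h.py <<'E'
def toolR(psi,th):
    p,t=np.radians(psi),np.radians(th)
    x=np.array([np.cos(p)*np.cos(t),np.sin(p)*np.cos(t),-np.sin(t)]);y=np.array([-np.sin(p),np.cos(p),0]);z=np.cross(x,y)
    return np.column_stack([-x,y,-z])
def T(Rm,p):
    M=np.eye(4);M[:3,:3]=Rm;M[:3,3]=p;return M
def cur():
    from station import bot
    o=bot.get_obs();return T(Rq(o['tool_rot']).as_matrix(),o['eef_pos']),o
def rows(T0,T1,N):
    # straight line, constant-rate rotation; per-row
    rv=R.from_matrix(T0[:3,:3].T@T1[:3,:3]).as_rotvec()
    out=[]
    for k in range(N):
        Rk=T0[:3,:3]@R.from_rotvec(rv*k/N).as_matrix()
        out.append([[round(x,1) for x in (Rk.T@(T1[:3,3]-T0[:3,3])/N*1000)],[round(x,2) for x in np.degrees(rv/N)]])
    return out
def reader_tcp(M): # reader pose from TCP assuming ideal grip: grip at tool z=-0.019
    pass
E
python3 - <<'E'
from h import *
from station import bot
i=bot.camera_info('top');D=np.load('pics/top0.npy')
vv,uu=np.mgrid[0:420,0:560]
r=np.stack([(uu-i['cx'])/i['fx'],-(vv-i['cy'])/i['fy'],-np.ones_like(uu)],-1)*D[...,None]
W=r@i['world_from_camera'][:3,:3].T+i['world_from_camera'][:3,3]
W=W[D>0]
print('max height over cells; rows x, cols y')
ys=np.arange(-.15,.8,.05)
print('       ',' '.join(f'{y:5.2f}' for y in ys))
for x in np.arange(.1,.9,.05):
    l=[]
    for y in ys:
        m=(abs(W[:,0]-x)<.025)&(abs(W[:,1]-y)<.025);l.append(f'{W[m,2].max():5.2f}' if m.any() else '  -  ')
    print(f'{x:.2f}  ',' '.join(l))
E
```

```text
max height over cells; rows x, cols y
        -0.15 -0.10 -0.05  0.00  0.05  0.10  0.15  0.20  0.25  0.30  0.35  0.40  0.45  0.50  0.55  0.60  0.65  0.70  0.75
0.10    0.01  0.02  0.02  0.03  0.02  0.02  0.00 -0.64 -0.73 -0.73 -0.00  0.00  0.01  0.00  0.00  0.00  0.00   -     -  
0.15    0.00  0.00  0.00  0.00  0.00  0.00  0.00 -0.64 -0.73 -0.73 -0.00  0.01  0.01  0.00  0.00  0.00  0.00   -     -  
0.20     -     -     -     -     -     -     -     -     -     -   -0.00  0.01  0.01  0.01  0.00  0.00  0.01   -     -  
0.25    0.00  0.00  0.01 -0.01 -0.01 -0.01 -0.01 -0.01 -0.01 -0.01 -0.00  0.00  0.01  0.00  0.00  0.00  0.00   -     -  
0.30    0.02  0.02  0.03  0.00  0.00  0.01  0.01  0.00  0.00  0.01  0.02  0.02  0.02  0.01  0.01  0.01  0.01   -     -  
0.35    0.02  0.03  0.03  0.01  0.03  0.03  0.02  0.00  0.01  0.02  0.02  0.02  0.02  0.01  0.00  0.00  0.01   -     -  
0.40    0.05  0.05  0.05  0.04  0.17  0.18  0.03  0.00  0.01  0.02  0.03  0.02  0.31  0.34  0.27  0.14  0.00   -     -  
0.45    0.09  0.09  0.09  0.06  0.17  0.18  0.03  0.00  0.01  0.01  0.02  0.01  0.37  0.37   
[... 293 characters left out ...]
2  0.05  0.06  0.06  0.07  0.07  0.07  0.08  0.00  0.04  0.04  0.34  0.28   -     -     -     -  
0.65    0.51  0.49  0.32  0.06  0.06  0.06  0.08  0.08  0.08  0.08  0.01  0.04  0.04  0.32  0.28   -     -     -     -  
0.70    0.50  0.50  0.50  0.50  0.50  0.51  0.01  0.03  0.02  0.00  0.09  0.10  0.00  0.30  0.30  0.21   -     -     -  
0.75    0.42  0.32  0.32  0.32  0.32  0.53  0.12  0.07  0.03  0.01  0.10  0.07  0.01  0.01  0.00  0.01  0.00   -     -  
0.80    0.42  0.42  0.42  0.42  0.41  0.43  0.33  0.33  0.33  0.28  0.24  0.17  0.00  0.01  0.00  0.01  0.00  0.00   -  
0.85    0.39  0.21  0.21  0.21  0.32  0.37  0.33  0.33  0.33  0.33  0.33  0.32  0.31  0.30  0.30  0.23  0.14  0.05   -
```

```bash
cat >> h.py <<'E'
def wcam(M):
    from station import bot
    i=bot.camera_info('wrist');return M@i['mount'],i
def proj(C,i,P):
    p=np.linalg.inv(C)@np.append(P,1);return np.array([i['cx']+i['fx']*p[0]/-p[2],i['cy']-i['fy']*p[1]/-p[2]])
E
python3 - <<'E'
from h import *
M,o=cur()
A=T(toolR(5,8),[.29,.38,.33]);B=T(toolR(24,20),[.5,.225,.28])
C,i=wcam(B);print(C[:3,3],proj(C,i,[.615,.28,.03]),proj(C,i,[.64,.29,.07]),proj(C,i,[.42,.09,.1]))
for r in rows(M,A,7):print(r)
print()
for r in rows(A,B,6):print(r)
E
```

```text
[0.49507932 0.22255802 0.46500981] [282.37160924 338.97320508] [281.79981451 373.38076781] [200.20143844 128.49049205]
[[np.float64(-27.3), np.float64(-33.8), np.float64(-18.4)], [np.float64(0.19), np.float64(1.13), np.float64(-2.68)]]
[[np.float64(-25.3), np.float64(-35.1), np.float64(-18.8)], [np.float64(0.19), np.float64(1.13), np.float64(-2.68)]]
[[np.float64(-23.3), np.float64(-36.3), np.float64(-19.2)], [np.float64(0.19), np.float64(1.13), np.float64(-2.68)]]
[[np.float64(-21.2), np.float64(-37.4), np.float64(-19.5)], [np.float64(0.19), np.float64(1.13), np.float64(-2.68)]]
[[np.float64(-19.0), np.float64(-38.4), np.float64(-19.8)], [np.float64(0.19), np.float64(1.13), np.float64(-2.68)]]
[[np.float64(-16.8), np.float64(-39.3), np.float64(-20.0)], [np.float64(0.19), np.float64(1.13), np.float64(-2.68)]]
[[np.float64(-14.5), np.float64(-40.1), np.float64(-20.2)], [np.float64(0.19), np.float64(1.13), np.float64(-2.68)]]

[[np.float64(-33.5), np.float64(-28.8), np.float64(3.7)], [np.float64(0.77), np.float64(1.98), np.float64(-3.08)]]
[[np.float64(-32.0), np.float64(-30.5), np.float64(3.0)], [np.float64(0.77), np.float64(1.98), np.float64(-3.08)]]
[[np.float64(-30.4), np.float64(-32.1), np.float64(2.3)], [np.float64(0.77), np.float64(1.98), np.float64(-3.08)]]
[[np.float64(-28.7), np.float64(-33.7), np.float64(1.7)], [np.float64(0.77), np.float64(1.98), np.float64(-3.08)]]
[[np.float64(-26.9), np.float64(-35.2), np.float64(1.2)], [np.float64(0.77), np.float64(1.98), np.float64(-3.08)]]
[[np.float64(-25.0), np.float64(-36.6), np.float64(0.8)], [np.float64(0.77), np.float64(1.98), np.float64(-3.08)]]
```

```bash
sed -i 's/return out/return [[[float(a) for a in x] for x in r] for r in out]/' h.py; python3 - <<'E'
from h import *
M,o=cur()
A=T(toolR(5,-5),[.29,.38,.31]);B=T(toolR(24,-20),[.49,.22,.23])
C,i=wcam(B);print(C[:3,3],proj(C,i,[.615,.28,.03]),proj(C,i,[.64,.29,.07]),proj(C,i,[.42,.09,.1]))
for r in rows(M,A,7):print(r)
print()
for r in rows(A,B,6):print(r)
E
```

```text
[0.37761171 0.16971035 0.3681978 ] [282.73204244 223.13830025] [282.04033457 259.60593573] [146.67624963 -11.79435865]
[[-27.3, -33.8, -15.6], [-0.12, -0.71, -2.68]]
[[-25.9, -35.0, -15.3], [-0.12, -0.71, -2.68]]
[[-24.4, -36.2, -15.1], [-0.12, -0.71, -2.68]]
[[-22.9, -37.3, -14.9], [-0.12, -0.71, -2.68]]
[[-21.3, -38.3, -14.7], [-0.12, -0.71, -2.68]]
[[-19.6, -39.2, -14.5], [-0.12, -0.71, -2.68]]
[[-18.0, -40.0, -14.3], [-0.12, -0.71, -2.68]]

[[-29.6, -29.5, 16.0], [-0.69, -2.48, -3.1]]
[[-27.3, -31.2, 16.8], [-0.69, -2.48, -3.1]]
[[-24.8, -32.8, 17.6], [-0.69, -2.48, -3.1]]
[[-22.2, -34.3, 18.2], [-0.69, -2.48, -3.1]]
[[-19.5, -35.7, 18.7], [-0.69, -2.48, -3.1]]
[[-16.7, -36.9, 19.0], [-0.69, -2.48, -3.1]]
```

```bash
python3 -m jog '[[[-27,-34,-16],[0,-0.7,-2.7],-1],[[-26,-35,-15],[0,-0.7,-2.7],-1],[[-24,-36,-15],[0,-0.7,-2.7],-1],[[-23,-37,-15],[0,-0.7,-2.7],-1],[[-21,-38,-15],[0,-0.7,-2.7],-1],[[-20,-39,-14],[0,-0.7,-2.7],-1],[[-18,-40,-14],[0,-0.7,-2.7],-1],[[-30,-30,16],[-0.7,-2.5,-3.1],-1],[[-27,-31,17],[-0.7,-2.5,-3.1],-1]]'; python3 -m jog '[[[-25,-33,18],[-0.7,-2.5,-3.1],-1],[[-22,-34,18],[-0.7,-2.5,-3.1],-1],[[-20,-36,19],[-0.7,-2.5,-3.1],-1],[[-17,-37,19],[-0.7,-2.5,-3.1],-1],[[0,0,0],[0,0,0],-1]]'
python3 - <<'E'
from h import *
from station import bot
M,o=cur();np.save('pics/M1.npy',M);print(M.round(3),o['t'],np.round(o['q'],2))
p,d=bot.read_camera('wrist');cv2.imwrite('pics/w1.png',p[:,:,::-1]);np.save('pics/w1d.npy',d)
for th in ['jar_blue','label_blue','jar_yellow']:
    print(th,[(np.round(np.array(r['xy'])*[560,420],1),round(r['score'],2)) for r in bot.landmark_of('wrist',th)][:3])
C,i=wcam(M);i['world_from_camera']=C
for r in bot.landmark_of('wrist','label_blue'):
    x=np.array(r['xy'])*[560,420];print(inv('w',*x,z=.032,info=i))
E
```

```text
t: 2.22
eef_pos: [0.3582, 0.327, 0.2854]
tool_rot: [0.086, -0.1, 0.991, 0.008]
contact_force: [-0.7, -0.5, -0.4]
gripper_width: 1.0
t: 2.85
eef_pos: [0.4924, 0.2167, 0.2316]
tool_rot: [0.168, -0.204, 0.964, 0.029]
contact_force: [-0.4, 0.4, -0.2]
gripper_width: 1.006
[[-0.861 -0.403  0.312  0.492]
 [-0.383  0.915  0.125  0.217]
 [-0.336 -0.012 -0.942  0.232]
 [ 0.     0.     0.     1.   ]] 2.85 [-0.92  0.02  0.35  2.14  0.09  0.65  1.36]
jar_blue [(array([160.8, 108.4]), 0.79), (array([290.3, 227.2]), 0.74), (array([257.1, 156.1]), 0.57)]
label_blue [(array([298.6, 227.2]), 0.5)]
jar_yellow [(array([202.1, 196.5]), 0.84)]
[0.61335226 0.29462808 0.032     ]
```

View pics/w1.png

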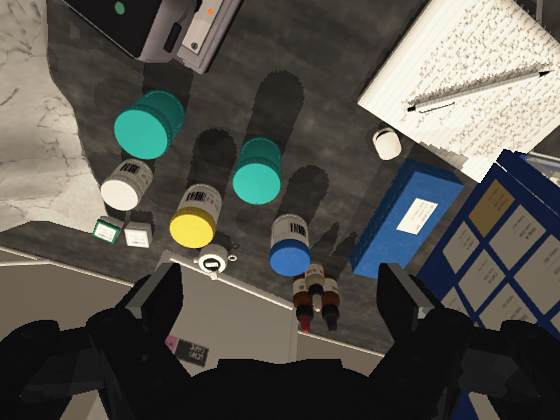

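```bash
python3 - <<'E'
from h import *
from station import bot
im=cv2.imread('pics/w1.png');cv2.imwrite('pics/w1c.png',cv2.resize(im[200:285,255:330],None,fx=7,fy=7,interpolation=cv2.INTER_CUBIC))
M=np.load('pics/M1.npy');C,i=wcam(M);i['world_from_camera']=C;D=np.load('pics/w1d.npy')
for (u,v) in [(298,228),(280,228),(290,222),(305,225),(290,262)]:print(u,v,inv('w',u,v,d=D[v,u],info=i))
# lid fit
P=np.array([inv('w',u,v,d=D[v,u],info=i) for v in range(205,285) for u in range(260,325) if D[v,u]>0])
Q=P[(P[:,2]>.066)&(P[:,2]<.08)];print(cv2.minEnclosingCircle((Q[:,:2]*1000).astype(np.float32)),Q[:,2].mean())
c=np.array([.641,.2905])
for ax in np.arange(-180,-110,10):
    a=np.radians(ax);print(ax,[proj(C,i,[c[0]+.027*np.cos(a),c[1]+.027*np.sin(a),z]).round(1) for z in (.017,.032,.047)])
E
```

```text
298 228 [0.61441594 0.29425455 0.03261637]
280 228 [0.62506882 0.27311953 0.03133479]
290 222 [0.6159682  0.28355193 0.023525  ]
305 225 [0.61991175 0.30838488 0.01215106]
290 262 [0.6406205  0.29420983 0.07138276]
((639.7948608398438, 293.435546875), 26.29474639892578) 0.0710820643144583
-180 [array([295.2, 219.7]), array([295.5, 226.6]), array([295.9, 233.8])]
-170 [array([291.9, 218.8]), array([292.2, 225.6]), array([292.4, 232.9])]
-160 [array([288.5, 218.3]), array([288.6, 225.2]), array([288.7, 232.4])]
-150 [array([285. , 218.4]), array([285. , 225.2]), array([285. , 232.4])]
-140 [array([281.6, 218.9]), array([281.5, 225.7]), array([281.4, 233. ])]
-130 [array([278.3, 219.9]), array([278.1, 226.7]), array([277.9, 234. ])]
-120 [array([275.3, 221.3]), array([275.1, 228.2]), array([274.8, 235.4])]
```

View pics/w1c.png

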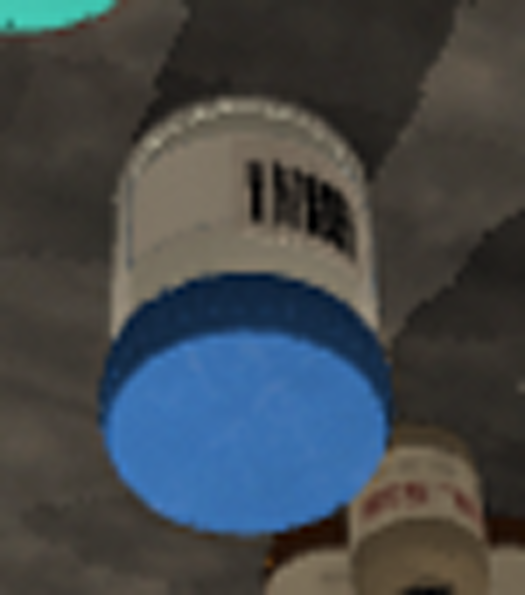

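```bash
python3 - <<'E'
from h import *
M,o=cur()
B=T(toolR(-100,0),[.424,.093,.30])
C,i=wcam(B);print(C[:3,3],proj(C,i,[.424,.093,.03]))
for r in rows(M,B,13):print(r)
E
```

```text
[0.43585352 0.16082437 0.47210496] [279.56450847 172.37226141]
[[6.5, -7.0, -7.7], [1.62, 0.92, 9.45]]
[[5.4, -8.2, -7.4], [1.62, 0.92, 9.45]]
[[4.1, -9.2, -7.1], [1.62, 0.92, 9.45]]
[[2.6, -9.9, -6.8], [1.62, 0.92, 9.45]]
[[1.1, -10.4, -6.5], [1.62, 0.92, 9.45]]
[[-0.6, -10.6, -6.2], [1.62, 0.92, 9.45]]
[[-2.2, -10.6, -5.9], [1.62, 0.92, 9.45]]
[[-3.9, -10.2, -5.6], [1.62, 0.92, 9.45]]
[[-5.4, -9.6, -5.4], [1.62, 0.92, 9.45]]
[[-6.9, -8.8, -5.3], [1.62, 0.92, 9.45]]
[[-8.1, -7.7, -5.2], [1.62, 0.92, 9.45]]
[[-9.2, -6.4, -5.1], [1.62, 0.92, 9.45]]
[[-10.1, -4.9, -5.1], [1.62, 0.92, 9.45]]
```

```bash
python3 -m jog '[[[6.5,-7,-7.7],[1.62,0.92,9.45],-1],[[5.4,-8.2,-7.4],[1.62,0.92,9.45],-1],[[4,-9.2,-7],[1.62,0.92,9.45],-1],[[2.6,-10,-7],[1.62,0.92,9.45],-1],[[1,-10.4,-6.5],[1.62,0.92,9.45],-1],[[-0.6,-10.6,-6],[1.62,0.92,9.45],-1],[[-2,-10.6,-6],[1.62,0.92,9.45],-1],[[-4,-10,-5.6],[1.62,0.92,9.45],-1],[[-5.4,-9.6,-5.4],[1.62,0.92,9.45],-1],[[-7,-9,-5.3],[1.62,0.92,9.45],-1],[[-8,-7.7,-5],[1.62,0.92,9.45],-1],[[-9,-6.4,-5],[1.62,0.92,9.45],-1]]'; python3 -m jog '[[[-10,-5,-5],[1.62,0.92,9.45],-1],[[0,0,0],[0,0,0],-1]]'
cat > look.py <<'E'
import sys
from h import *
from station import bot
n=sys.argv[1]
M,o=cur();np.save(f'pics/M{n}.npy',M);print(M.round(4),o['t'],np.round(o['q'],2))
p,d=bot.read_camera('wrist');cv2.imwrite(f'pics/w{n}.png',p[:,:,::-1]);np.save(f'pics/w{n}d.npy',d)
C,i=wcam(M);i['world_from_camera']=C
zz=dict(grip=.154,slot=.032,dock=0,reader=.024,window=.138)
for th in sys.argv[2:]:
  for r in bot.landmark_of('wrist',th)[:2]:
    x=np.array(r['xy'])*[560,420];print(th,x.round(1),round(r['score'],2),inv('w',*x,z=zz[th],info=i).round(4))
E
python3 look.py 2 grip slot dock reader
```

```text
t: 4.6
eef_pos: [0.4291, 0.1028, 0.2949]
tool_rot: [0.016, 0.712, 0.702, 0.002]
contact_force: [-0.6, -1.1, -0.3]
gripper_width: 1.001
t: 4.85
eef_pos: [0.4245, 0.0921, 0.3]
tool_rot: [0.001, 0.766, 0.642, 0.0]
contact_force: [-0.2, 0.3, 1.0]
gripper_width: 0.998
[[ 1.749e-01  9.846e-01  8.000e-04  4.245e-01]
 [ 9.846e-01 -1.749e-01 -7.000e-04  9.210e-02]
 [-5.000e-04  9.000e-04 -1.000e+00  3.000e-01]
 [ 0.000e+00  0.000e+00  0.000e+00  1.000e+00]] 4.85 [-0.8  -0.05  0.43  1.98  0.02  1.2  -0.55]
grip [276.8 190.8] 0.56 [0.422  0.0924 0.154 ]
slot [427.5 150.1] 0.66 [0.6235 0.086  0.032 ]
dock [277.5 167.6] 0.76 [0.4222 0.0936 0.    ]
dock [275.4 169.4] 0.17 [0.4188 0.0915 0.    ]
reader [277.1 166.7] 0.55 [0.4226 0.0982 0.024 ]
reader [274.7 187.7] 0.21 [0.4141 0.0699 0.024 ]
```

View pics/w2.png

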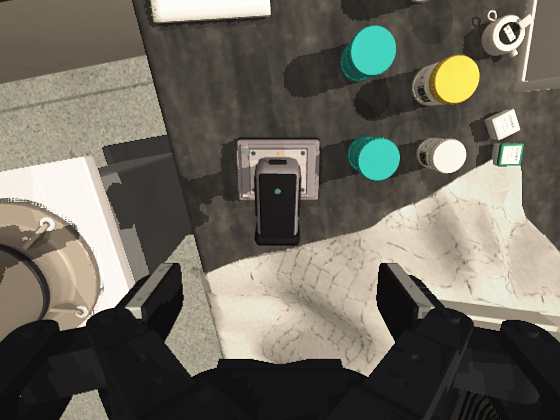

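```bash
python3 - <<'E'
from h import *
from station import bot
M=np.load('pics/M2.npy');C,i=wcam(M);i['world_from_camera']=C;D=np.load('pics/w2d.npy')
uv=[(u,v) for v in range(120,260) for u in range(220,340) if D[v,u]>0]
P=np.array([inv('w',u,v,d=D[v,u],info=i) for u,v in uv])
f=lambda Q:cv2.minAreaRect((Q[:,:2]*1000).astype(np.float32))
for lo,hi in [(.022,.042),(.026,.038)]:
    Q=P[(P[:,2]>lo)&(P[:,2]<hi)];print('plate',f(Q),len(Q),np.median(Q[:,2]))
H=P[(P[:,2]>.11)];print('head',f(H),H[:,2].max(),H[:,2].min())
# head local: in reader coordinates psi -100
a=np.radians(-100);X=np.array([np.cos(a),np.sin(a)]);Y=np.array([-np.sin(a),np.cos(a)])
h=H[:,:2]-[.424,.092];lx=h@X*1000;ly=h@Y*1000
for b in range(-50,70,8):
    m=(lx>=b)&(lx<b+8)
    if m.sum()>3:print(b,ly[m].min().round(1),ly[m].max().round(1),((ly[m].min()+ly[m].max())/2).round(1),(H[m,2].max()).round(4))
im=cv2.imread('pics/w2.png');cv2.imwrite('pics/w2c.png',cv2.resize(im[125:255,225:335],None,fx=5,fy=5,interpolation=cv2.INTER_CUBIC))
E
```

```text
plate ((414.7772521972656, 48.02348709106445), (173.357177734375, 112.09272003173828), 80.05146026611328) 3243 0.029354905799272524
plate ((414.9018859863281, 48.02436828613281), (170.78053283691406, 110.48958587646484), 79.88957214355469) 2357 0.02995732555023095
head ((420.4634094238281, 80.53712463378906), (89.81352996826172, 46.86433029174805), 79.33619689941406) 0.18323320399610488 0.12720370646824564
-34 -21.2 18.6 -1.3 0.1752
-26 -23.2 20.7 -1.3 0.1832
-18 -23.3 20.7 -1.3 0.1828
-10 -23.5 20.0 -1.7 0.1806
-2 -23.1 20.4 -1.4 0.1776
6 -23.4 20.4 -1.5 0.1752
14 -23.6 19.9 -1.8 0.172
22 -22.8 20.0 -1.4 0.1695
30 -22.5 18.5 -2.0 0.167
38 -25.3 21.6 -1.9 0.1646
46 -25.3 21.2 -2.1 0.162
54 -23.7 19.6 -2.1 0.1598
```

View pics/w2c.png

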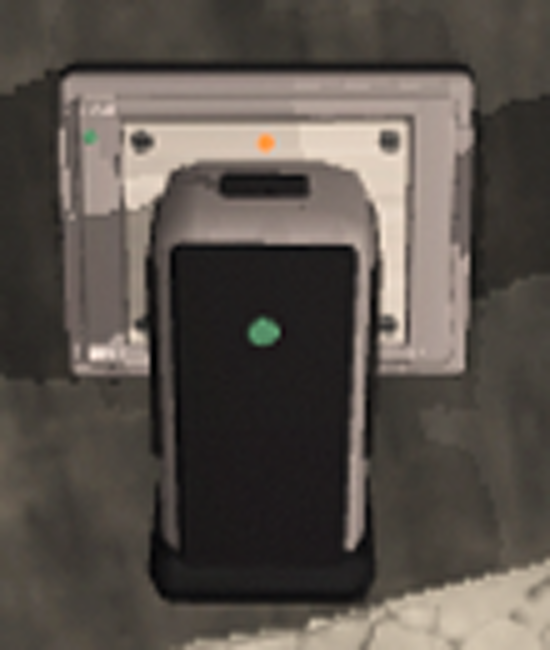

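```bash
python3 - <<'E'
from h import *
M,o=cur()
B=T(toolR(-100.5,0),[.4225,.093,.131])
for r in rows(M,B,6)[:1]:print(r)
E
```

```text
[[0.0, -0.2, 28.0], [-0.0, 0.02, 0.1]]
```

```bash
python3 - <<'E'
from h import *
M,o=cur();print(M[:3,3],M[:3,:3].T@(np.array([.4225,.093,.131])-M[:3,3])*1000,o['contact_force'],o['torque'])
E
python3 -m jog '[[[0,-0.3,30],[0,0,0.1],-1],[[0,-0.3,30],[0,0,0.1],-1],[[0.2,-0.3,30],[0,0,0.1],-1],[[0.2,-0.3,30],[0,0,0.1],-1],[[0.2,-0.3,28],[0,0,0],-1],[[0,0,21],[0,0,0],-1],[[0,0,0],[0,0,0],-1]]'
python3 look.py 3 dock
```

```text
[0.42390695 0.09289872 0.29917722] [ 1.43187766e-01 -1.35797335e+00  1.68177591e+02] [ 0.20354878  0.06654235 -0.06303589] [ 0.00289861 -0.03457127  0.02438934]
t: 5.98
eef_pos: [0.4214, 0.0927, 0.1292]
tool_rot: [0.0, 0.768, 0.64, -0.002]
contact_force: [0.5, -0.8, 1.0]
gripper_width: 1.001
[[ 0.1809  0.9835 -0.0035  0.4214]
 [ 0.9835 -0.1809 -0.0032  0.0927]
 [-0.0038 -0.0029 -1.      0.1292]
 [ 0.      0.      0.      1.    ]] 5.975 [-0.76  0.18  0.44  2.2  -0.1   0.78 -0.43]
dock [280.  193.3] 0.96 [0.4217 0.0933 0.    ]
```

View pics/w3.png

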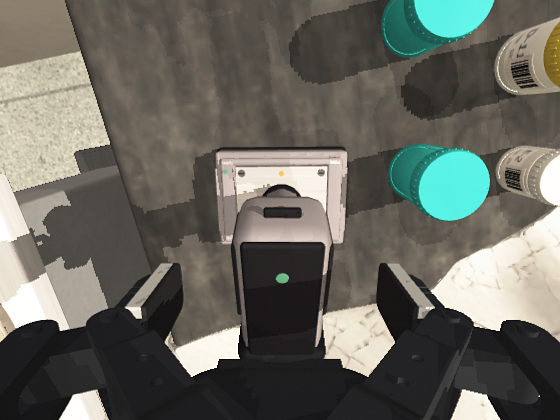

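```bash
python3 -m jog '[[[0,0,0],[0,0,0],0.1],[[0,0,0],[0,0,0],0.5],[[0,0,0],[0,0,0],1],[[0,0,0],[0,0,0],1],[[0,0,0],[0,0,0],1],[[0,0,0],[0,0,0],1]]' 60
python3 look.py 4 dock
```

```text
t: 6.82
eef_pos: [0.4234, 0.0931, 0.1312]
tool_rot: [0.0, 0.769, 0.639, 0.0]
contact_force: [-1.1, -1.2, 6.5]
gripper_width: 0.489
[[ 1.827e-01  9.832e-01  7.000e-04  4.234e-01]
 [ 9.832e-01 -1.827e-01 -2.000e-04  9.310e-02]
 [-1.000e-04  7.000e-04 -1.000e+00  1.312e-01]
 [ 0.000e+00  0.000e+00  0.000e+00  1.000e+00]] 6.825 [-0.76  0.17  0.44  2.2  -0.1   0.78 -0.43]
dock [278.7 194.2] 0.59 [0.4227 0.093  0.    ]
```

View pics/w4.png

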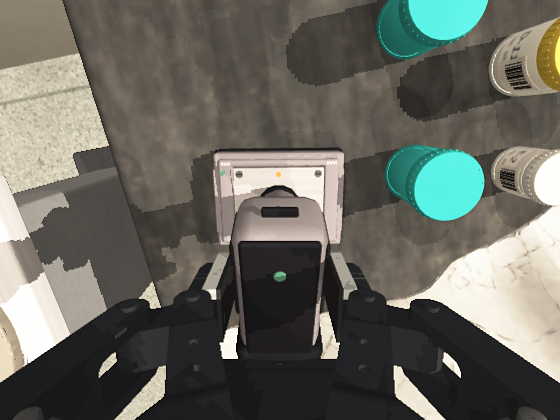

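```bash
python3 -m jog '[[[0,0,1],[0,0,0],1],[[0,0,1],[0,0,0],1],[[0,0,0],[0,0,0],1]]'; python3 -m jog '[[[0,0,0.8],[0,0,0],1],[[0,0,0],[0,0,0],1]]';python3 -m jog '[[[0,0,0.6],[0,0,0],1],[[0,0,0],[0,0,0],1]]'
```

```text
t: 7.3
eef_pos: [0.4234, 0.0931, 0.1292]
tool_rot: [0.0, 0.769, 0.639, 0.0]
contact_force: [-1.3, -0.6, 6.8]
gripper_width: 0.485
t: 7.55
eef_pos: [0.4234, 0.0932, 0.1284]
tool_rot: [0.0, 0.769, 0.639, 0.0]
contact_force: [-1.6, 0.3, 7.8]
gripper_width: 0.489
t: 7.8
eef_pos: [0.4234, 0.0931, 0.1279]
tool_rot: [0.0, 0.769, 0.639, 0.0]
contact_force: [-0.3, 0.8, 6.7]
gripper_width: 0.49
```

```bash
python3 -m jog '[[[0,0,0.5],[0,0,0],1],[[0,0,0],[0,0,0],1]]'; python3 -m jog '[[[0,0,0],[0,0,-4],1],[[0,0,0],[0,0,-4],1],[[0,0,0],[0,0,0],1]]'; python3 -c "
from station import bot
o=bot.get_obs();print(o['torque'],o['contact_force'])"
```

```text
t: 8.05
eef_pos: [0.4235, 0.0932, 0.1274]
tool_rot: [0.0, 0.769, 0.639, 0.0]
contact_force: [-0.9, -0.2, 8.0]
gripper_width: 0.488
t: 8.43
eef_pos: [0.424, 0.0932, 0.1276]
tool_rot: [0.001, 0.722, 0.692, 0.001]
contact_force: [-0.3, -0.5, 7.1]
gripper_width: 0.489
[-0.03216109  0.08453915 -0.02059972] [-0.2552083  -0.53494573  7.14718286]
```

```bash
python3 -m jog '[[[0,0,0],[0,0,-8],1],[[0,0,0],[0,0,-8],1],[[0,0,0],[0,0,-8],1],[[0,0,0],[0,0,-8],1],[[0,0,0],[0,0,-8],1],[[0,0,0],[0,0,0],1]]'; python3 -c "
from station import bot
o=bot.get_obs();print(o['torque'],o['contact_force'])"; python3 -m jog '[[[0,0,0],[0,0,-8],1],[[0,0,0],[0,0,-8],1],[[0,0,0],[0,0,-8],1],[[0,0,0],[0,0,-8],1],[[0,0,0],[0,0,-8],1],[[0,0,0],[0,0,-2],1],[[0,0,0],[0,0,0],1]]'; python3 -c "
from station import bot
o=bot.get_obs();print(o['torque'],o['contact_force'],o['q'])"; python3 look.py 5 dock
```

```text
t: 9.18
eef_pos: [0.4242, 0.0933, 0.1277]
tool_rot: [0.001, 0.442, 0.897, 0.001]
contact_force: [0.6, 0.6, 7.5]
gripper_width: 0.49
[0.07350543 0.00249685 0.01834543] [0.63667472 0.57652864 7.53484586]
t: 10.05
eef_pos: [0.4242, 0.0933, 0.1277]
tool_rot: [0.001, 0.092, 0.996, 0.0]
contact_force: [0.7, 0.2, 6.8]
gripper_width: 0.49
[ 0.063238    0.01245522 -0.01712181] [0.69243929 0.24386861 6.7870788 ] [-0.54748967  0.17527858  0.2077077   2.1928885  -0.05044479  0.77539187
  1.08048023]
[[-9.832e-01  1.824e-01  2.400e-03  4.242e-01]
 [ 1.824e-01  9.832e-01  2.000e-04  9.330e-02]
 [-2.400e-03  6.000e-04 -1.000e+00  1.277e-01]
 [ 0.000e+00  0.000e+00  0.000e+00  1.000e+00]] 10.05 [-0.55  0.18  0.21  2.19 -0.05  0.78  1.08]
dock [278.  188.9] 0.69 [0.4182 0.0928 0.    ]
```

View pics/w5.png

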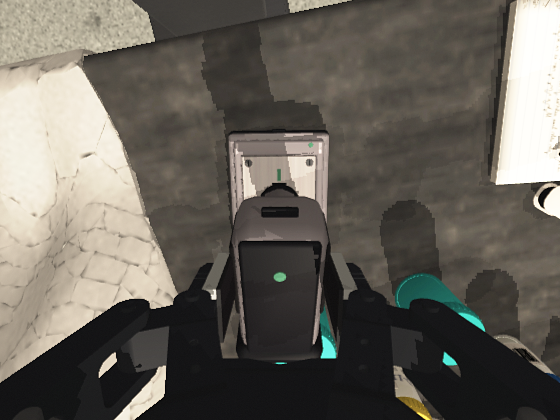

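```bash
python3 -m jog '[[[0,0,-3],[0,0,0],1],[[0,0,-3],[0,0,0],1],[[0,0,-4],[0,0,0],1],[[0,0,0],[0,0,0],1]]'; python3 -m jog '[[[0,0,-10],[0,0,0],1],[[0,0,-15],[0,0,0],1],[[0,0,-20],[0,0,0],1],[[0,0,-20],[0,0,0],1],[[0,0,-20],[0,0,0],1],[[0,0,0],[0,0,0],1]]'; python3 look.py 6 dock slot grip
python3 - <<'E'
from station import bot
import cv2
p,d=bot.read_camera('side');cv2.imwrite('pics/s6.png',p[150:420,100:500,::-1].repeat(2,0).repeat(2,1))
E
```

```text
t: 10.65
eef_pos: [0.4225, 0.0927, 0.1365]
tool_rot: [-0.0, 0.092, 0.996, -0.001]
contact_force: [-0.1, -0.4, -2.5]
gripper_width: 0.489
t: 11.4
eef_pos: [0.4237, 0.0932, 0.2229]
tool_rot: [0.001, 0.092, 0.996, 0.0]
contact_force: [-1.0, -0.9, -2.0]
gripper_width: 0.487
[[-9.832e-01  1.826e-01  2.400e-03  4.237e-01]
 [ 1.826e-01  9.832e-01  2.000e-04  9.320e-02]
 [-2.400e-03  6.000e-04 -1.000e+00  2.229e-01]
 [ 0.000e+00  0.000e+00  0.000e+00  1.000e+00]] 11.4 [-0.57  0.04  0.21  2.09 -0.01  1.01  1.04]
dock [278.9 174.8] 0.78 [0.4203 0.093  0.    ]
grip [279.6 258.9] 0.77 [0.4617 0.086  0.154 ]
```

View pics/w6.png

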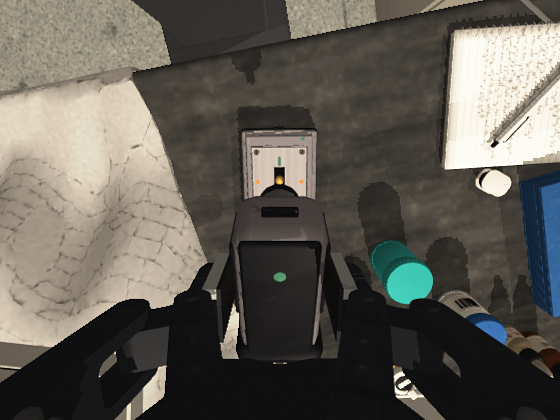

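View pics/s6.png

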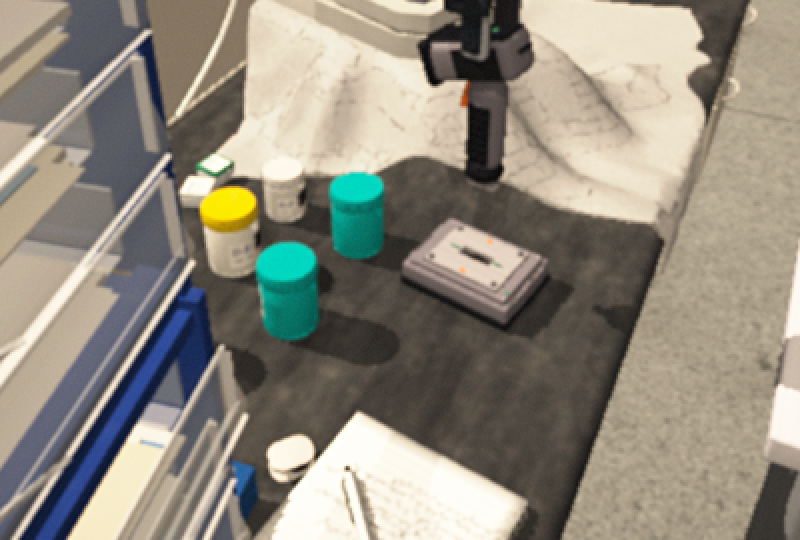

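```bash
cat >> h.py <<'E'
L=np.array([.6135,.294,.032])
def aimT(psi,th,Dm,L=L,zt=.107):
    Rr=toolR(psi,th)@np.diag([-1,1,-1.])
    a=Rr@np.array([np.cos(np.radians(18)),0,-np.sin(np.radians(18))])
    w=L-Dm*a;o=w-Rr@[.053,0,.114]
    return T(toolR(psi,th),o+Rr@[0,0,zt]),w,o,Rr
E
python3 - <<'E'
from h import *
from station import bot
i=bot.camera_info('top');print('cap',inv('t',146,228,z=.02,info=i))
M,o=cur()
for psi,th,Dm in [(5,25,.115),(5,25,.105),(0,25,.115)]:
    B,w,f,Rr=aimT(psi,th,Dm);print(psi,th,Dm,'tcp',B[:3,3].round(3),'win',w.round(3),'foot',f.round(3),'front toe',(f+Rr@[.0175,0,0]).round(3))
B,w,f,Rr=aimT(5,25,.115)
A=B.copy();A[2,3]=.24;
for r in rows(M,A,6):print(r)
print()
for r in rows(A,B,3):print(r)
C,i=wcam(B);print(proj(C,i,L))
E
```

```text
cap [0.47484596 0.33927661 0.02      ]
5 25 0.115 tcp [0.479 0.282 0.126] win [0.53  0.287 0.11 ] foot [0.434 0.278 0.03 ] front toe [0.45  0.28  0.022]
5 25 0.105 tcp [0.486 0.283 0.12 ] win [0.537 0.287 0.104] foot [0.441 0.279 0.023] front toe [0.457 0.28  0.015]
0 25 0.115 tcp [0.478 0.294 0.126] win [0.529 0.294 0.11 ] foot [0.433 0.294 0.03 ] front toe [0.449 0.294 0.022]
[[-3.5, 32.8, -3.3], [0.54, 4.12, -2.55]]
[[-4.7, 32.6, -3.9], [0.54, 4.12, -2.55]]
[[-5.9, 32.3, -4.6], [0.54, 4.12, -2.55]]
[[-6.9, 32.0, -5.4], [0.54, 4.12, -2.55]]
[[-7.9, 31.6, -6.2], [0.54, 4.12, -2.55]]
[[-8.9, 31.1, -7.1], [0.54, 4.12, -2.55]]

[[-16.0, 0.0, 34.3], [0.0, 0.0, 0.0]]
[[-16.0, 0.0, 34.3], [0.0, 0.0, 0.0]]
[[-16.0, 0.0, 34.3], [0.0, 0.0, 0.0]]
[279.79810594 426.57883405]
```

```bash
python3 -m jog '[[[-3.5,33,-3],[0.5,4.1,-2.5],1],[[-4.7,33,-4],[0.5,4.1,-2.5],1],[[-6,32,-4.6],[0.5,4.1,-2.5],1],[[-7,32,-5.4],[0.5,4.1,-2.5],1],[[-8,31.6,-6],[0.6,4.2,-2.6],1],[[-9,31,-7],[0.6,4.2,-2.6],1],[[0,0,0],[0,0,0],1]]'; python3 - <<'E'
from h import *
M,o=cur();B,w,f,Rr=aimT(5,25,.115);print(o['t'],o['q'].round(2))
for r in rows(M,B,3):print(r)
E
```

```text
t: 12.52
eef_pos: [0.4802, 0.2853, 0.2379]
tool_rot: [-0.217, -0.044, 0.975, -0.009]
contact_force: [0.2, 0.2, -2.5]
gripper_width: 0.488
12.525 [-0.61  0.51  0.12  1.49 -0.23  1.55  1.22]
[[-15.3, -1.0, 33.8], [0.01, -0.05, 0.05]]
[[-15.3, -1.0, 33.9], [0.01, -0.05, 0.05]]
[[-15.3, -1.0, 33.9], [0.01, -0.05, 0.05]]
```

```bash
python3 -m jog '[[[-11.5,-0.7,25.4],[0,0,0],1],[[-11.5,-0.7,25.4],[0,0,0],1],[[-11.5,-0.7,25.4],[0,0,0],1],[[-11.5,-0.7,25.4],[0,0,0.1],1],[[0,0,0],[0,0,0],1],[[0,0,0],[0,0,0],1]]'; cat > chk.py <<'E'
from h import *
from station import bot
M,o=cur()
Rr=M[:3,:3]@np.diag([-1,1,-1.]);org=M[:3,3]-Rr@[0,0,.107]
c,s=np.cos(np.radians(18)),np.sin(np.radians(18))
Rw=Rr@np.array([[c,0,s],[0,1,0],[-s,0,c]]);w=org+Rr@[.053,0,.114]
print(o['t'],'tcp',M[:3,3].round(4),'label in window mm',(Rw.T@(L-w)*1000).round(1),'foot',org.round(3),'aim',Rw[:,0].round(3))
p,d=bot.read_camera('side');cv2.imwrite('pics/s7.png',cv2.resize(p[150:420,100:400,::-1],None,fx=2,fy=2))
p,d=bot.read_camera('top');cv2.imwrite('pics/t7.png',cv2.resize(p[80:280,80:360,::-1],None,fx=2.8,fy=2.8))
p,d=bot.read_camera('wrist');cv2.imwrite('pics/w7.png',p[:,:,::-1])
for cam in ('side','top'):
  for th in ('grip','window'):
    print(cam,th,[(np.round(np.array(r['xy'])*[560,420],1),round(r['score'],2)) for r in bot.landmark_of(cam,th)][:2])
  i=bot.camera_info(cam);C=i['world_from_camera'];print(proj(C,i,org+Rr@[0,0,.13]),proj(C,i,w))
E
python3 chk.py
```

```text
t: 13.28
eef_pos: [0.4797, 0.2797, 0.13]
tool_rot: [-0.215, -0.041, 0.976, -0.008]
contact_force: [-0.2, 0.7, -1.9]
gripper_width: 0.49
13.275 tcp [0.4797 0.2797 0.13  ] label in window mm [117.1   3.   -3.3] foot [0.435 0.276 0.033] aim [ 0.73   0.062 -0.681]
side grip [(array([254.1, 276.3]), 0.65)]
side window []
[253.5993324  278.02417926] [230.56277395 289.98106607]
top grip [(array([156.1, 217.3]), 0.45)]
top window []
[158.7173258  219.70395938] [162.05000603 200.46120596]
```

View pics/t7.png

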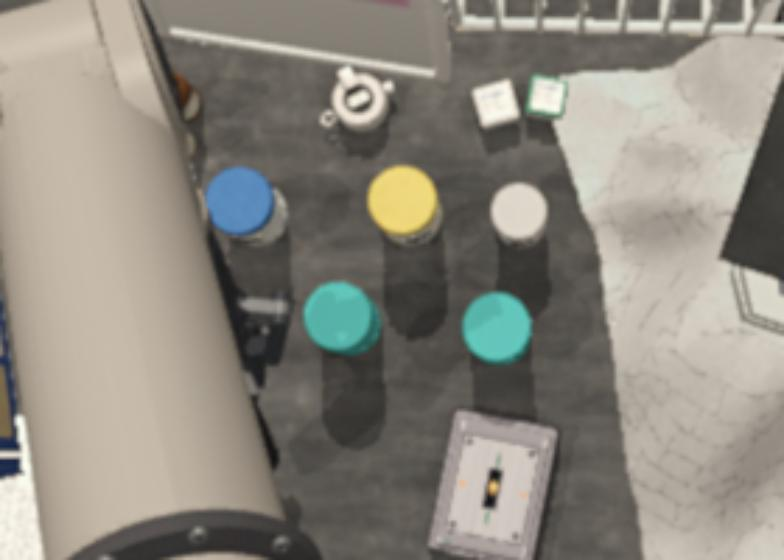

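View pics/s7.png

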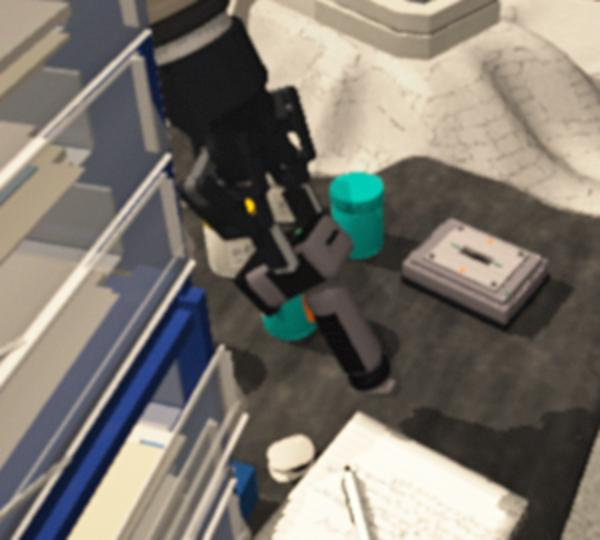

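View pics/w7.png

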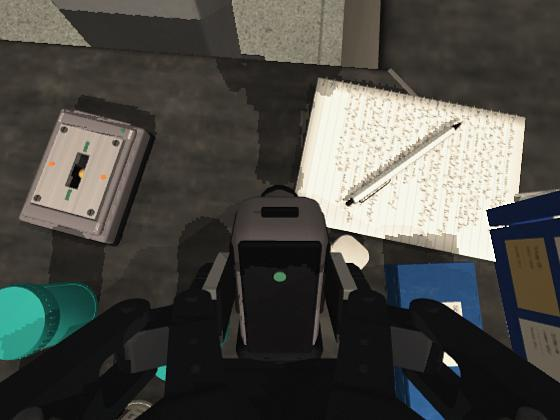

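```bash
python3 -m jog '[[[0,2.5,2.5],[0,0,0],1],[[0,0,0],[0,0,0],1],[[0,0,0],[0,0,0],1],[[0,0,0],[0,0,0],1],[[0,0,0],[0,0,0],1],[[0,0,0],[0,0,0],1],[[0,0,0],[0,0,0],1],[[0,0,0],[0,0,0],1],[[0,0,0],[0,0,0],1],[[0,0,0],[0,0,0],1],[[0,0,0],[0,0,0],1],[[0,0,0],[0,0,0],1]]'; python3 -m jog '[[[0,0,0],[0,0,0],1],[[0,0,0],[0,0,0],1],[[0,0,0],[0,0,0],1],[[0,0,0],[0,0,0],1],[[0,0,0],[0,0,0],1],[[0,0,0],[0,0,0],1],[[0,0,0],[0,0,0],1]]';python3 chk.py
```

```text
t: 15.12
eef_pos: [0.478, 0.2823, 0.127]
tool_rot: [-0.216, -0.041, 0.976, -0.009]
contact_force: [0.5, -0.3, -2.1]
gripper_width: 0.49
t: 16.0
eef_pos: [0.478, 0.2823, 0.1269]
tool_rot: [-0.216, -0.041, 0.976, -0.009]
contact_force: [-0.1, 0.8, -1.6]
gripper_width: 0.488
16.0 tcp [0.478  0.2823 0.1269] label in window mm [116.    0.2   0.2] foot [0.433 0.279 0.03 ] aim [ 0.729  0.062 -0.681]
side grip [(array([254.5, 279.8]), 0.95)]
side window []
[253.81170174 281.0203103 ] [230.75548497 292.88497461]
top grip [(array([156.8, 220. ]), 0.65)]
top window []
[157.74812549 220.5720062 ] [161.10458659 201.37199922]
```

```bash
python3 -m jog '[[[0,-5,0],[0,0,0],1],[[0,0,0],[0,0,0],1],[[0,0,0],[0,0,0],1],[[0,0,0],[0,0,0],1],[[0,0,0],[0,0,0],1],[[0,0,0],[0,0,0],1],[[0,0,0],[0,0,0],1],[[0,0,0],[0,0,0],1],[[0,0,0],[0,0,0],1],[[0,0,0],[0,0,0],1],[[0,0,0],[0,0,0],1],[[0,0,0],[0,0,0],1]]'; python3 -m jog '[[[0,0,0],[0,0,0],1],[[0,0,0],[0,0,0],1],[[0,0,0],[0,0,0],1],[[0,0,0],[0,0,0],1]]'
python3 - <<'E'
from h import *
from station import bot
M,o=cur();C,i=wcam(M);i['world_from_camera']=C
p,d=bot.read_camera('wrist');cv2.imwrite('pics/w8.png',p[:,:,::-1]);cv2.imwrite('pics/w8c.png',cv2.resize(p[95:255,10:170,::-1],None,fx=3.6,fy=3.6))
for r in bot.landmark_of('wrist','slot')[:2]:
    x=np.array(r['xy'])*[560,420];print('w slot',x,r['score'],inv('w',*x,z=.032,info=i))
p,d=bot.read_camera('top');cv2.imwrite('pics/t8.png',cv2.resize(p[220:285,220:290,::-1],None,fx=8,fy=8,interpolation=cv2.INTER_CUBIC))
i=bot.camera_info('top')
for r in bot.landmark_of('top','slot')[:2]:
    x=np.array(r['xy'])*[560,420];print('t slot',x,r['score'],inv('w',*x,z=.032,info=i))
p,d=bot.read_camera('side');i=bot.camera_info('side')
for r in bot.landmark_of('side','slot')[:2]:
    x=np.array(r['xy'])*[560,420];print('s slot',x,r['score'],inv('w',*x,z=.032,info=i))
# planned retreat
U=M.copy();U[:3,3]+=[-.0,-.0,.12]
B=T(toolR(-10.5,0),[.424,.093,.22])
print(o['t']);print(rows(M,U,4)[0])
for r in rows(U,B,7):print(r)
E
```

```text
t: 17.85
eef_pos: [0.4784, 0.2773, 0.1269]
tool_rot: [-0.216, -0.041, 0.976, -0.009]
contact_force: [0.5, -0.7, -2.2]
gripper_width: 0.49
t: 18.35
eef_pos: [0.4784, 0.2773, 0.1269]
tool_rot: [-0.216, -0.041, 0.976, -0.009]
contact_force: [-0.2, -0.2, -1.8]
gripper_width: 0.492
w slot [ 79.184 167.916] 0.89 [0.41965094 0.09426412 0.032     ]
t slot [257.488 255.906] 0.91 [0.41913011 0.08736738 0.032     ]
s slot [336.224 277.788] 0.78 [0.4247843  0.09726477 0.032     ]
18.35
[[12.7, 0.0, -27.2], [0.0, 0.0, 0.0]]
[[7.4, -25.6, 7.7], [-0.47, -3.54, 2.16]]
[[6.9, -25.9, 7.0], [-0.47, -3.54, 2.16]]
[[6.3, -26.2, 6.4], [-0.47, -3.54, 2.16]]
[[5.7, -26.5, 5.8], [-0.47, -3.54, 2.16]]
[[5.1, -26.7, 5.2], [-0.47, -3.54, 2.16]]
[[4.4, -27.0, 4.7], [-0.47, -3.54, 2.16]]
[[3.6, -27.1, 4.3], [-0.47, -3.54, 2.16]]
```

View pics/w8c.png

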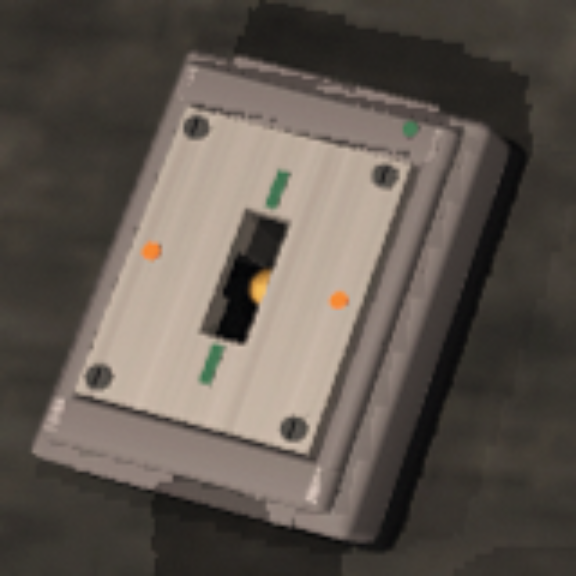

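View pics/t8.png

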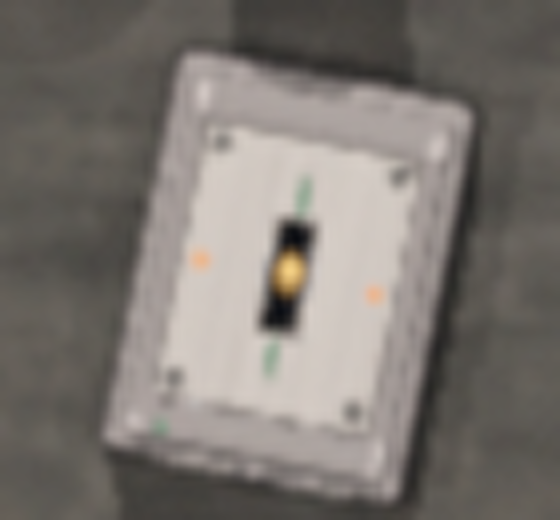

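```bash
python3 -m jog '[[[12.7,0,-27],[0,0,0],1],[[12.7,0,-27],[0,0,0],1],[[12.7,0,-27],[0,0,0],1],[[12.7,0,-27],[0,0,0],1],[[7.4,-25.6,7.7],[-0.5,-3.5,2.2],1],[[7,-26,7],[-0.5,-3.5,2.2],1],[[6.3,-26,6.4],[-0.5,-3.5,2.2],1],[[5.7,-26.5,5.8],[-0.5,-3.5,2.2],1],[[5,-26.7,5.2],[-0.5,-3.5,2.2],1],[[4.4,-27,4.7],[-0.4,-3.6,2.1],1],[[3.6,-27,4.3],[-0.4,-3.6,2.1],1],[[0,0,0],[0,0,0],1]]'
python3 - <<'E'
from h import *
M,o=cur();B=T(toolR(-10.5,0),[.4237,.0932,.160])
print(M.round(4),o['t']);
for r in rows(M,B,4):print(r)
E
```

```text
t: 20.15
eef_pos: [0.421, 0.0912, 0.2192]
tool_rot: [-0.002, 0.094, 0.996, -0.001]
contact_force: [0.9, 1.9, -1.7]
gripper_width: 0.488
[[-9.823e-01  1.871e-01 -3.400e-03  4.210e-01]
 [ 1.871e-01  9.823e-01 -8.000e-04  9.120e-02]
 [ 3.200e-03 -1.500e-03 -1.000e+00  2.192e-01]
 [ 0.000e+00  0.000e+00  0.000e+00  1.000e+00]] 20.15
[[-0.6, 0.6, 14.8], [-0.02, -0.05, -0.07]]
[[-0.6, 0.6, 14.8], [-0.02, -0.05, -0.07]]
[[-0.6, 0.6, 14.8], [-0.02, -0.05, -0.07]]
[[-0.6, 0.6, 14.8], [-0.02, -0.05, -0.07]]
```

```bash
python3 -m jog '[[[-0.6,0.6,15],[0,0,-0.1],1],[[-0.6,0.6,15],[0,0,-0.1],1],[[-0.6,0.6,15],[0,0,-0.1],1],[[-0.6,0.6,14.5],[0,0,0],1],[[0,0,0],[0,0,0],1],[[0,0,0],[0,0,0],1]]'; python3 - <<'E'
from h import *
from station import bot
M,o=cur()
p,d=bot.read_camera('wrist');cv2.imwrite('pics/w9.png',p[:,:,::-1])
M2,o=cur()
p,d=bot.read_camera('side');cv2.imwrite('pics/s9.png',cv2.resize(p[170:330,270:430,::-1],None,fx=3.6,fy=3.6))
M3,o=cur()
print(M.round(4),M2[:3,3],M3[:3,3],o['torque'],o['contact_force'])
B=T(toolR(-10.5,0),[.4237,.0932,.160])
print(rows(M,B,1))
E
```

```text
t: 20.9
eef_pos: [0.426, 0.0952, 0.16]
tool_rot: [-0.001, 0.09, 0.996, -0.001]
contact_force: [0.3, -0.2, -1.8]
gripper_width: 0.487
[[-9.838e-01  1.795e-01 -2.100e-03  4.260e-01]
 [ 1.795e-01  9.838e-01 -9.000e-04  9.520e-02]
 [ 1.900e-03 -1.200e-03 -1.000e+00  1.600e-01]
 [ 0.000e+00  0.000e+00  0.000e+00  1.000e+00]] [0.42613845 0.09522961 0.16023989] [0.42616398 0.0952679  0.1603664 ] [ 0.01310481 -0.0004617  -0.0247921 ] [ 0.45662756  0.41658691 -0.63814569]
[[[1.9, -2.3, -0.0], [-0.07, -0.11, 0.16]]]
```

View pics/w9.png

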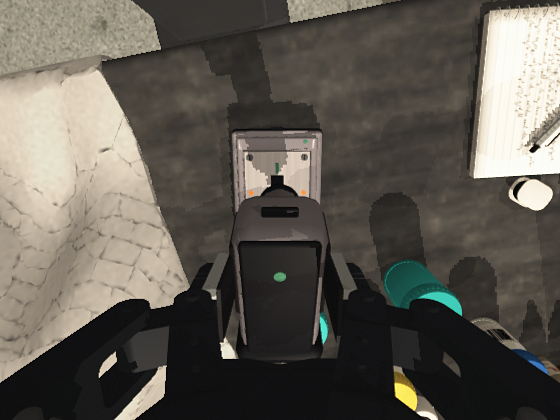

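View pics/s9.png

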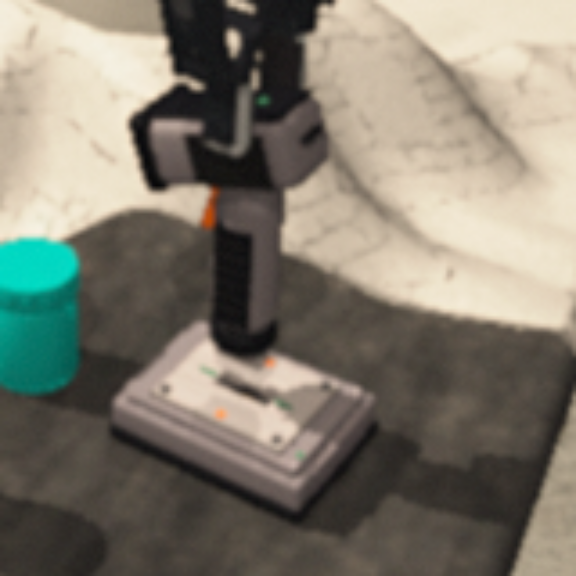

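```bash
python3 -m jog '[[[1.9,-2.2,4],[-0.1,-0.1,0.15],1],[[0,0,7],[0,0,0],1],[[0,0,6],[0,0,0],1],[[0,0,0],[0,0,0],1],[[0,0,0],[0,0,0],1]]'; python3 - <<'E'
from h import *
from station import bot
M,o=cur()
p,d=bot.read_camera('wrist');cv2.imwrite('pics/w10.png',cv2.resize(p[110:240,190:370,::-1],None,fx=4.4,fy=4.4))
w5=cv2.imread('pics/w5.png');cv2.imwrite('pics/w5c.png',cv2.resize(w5[110:240,190:370],None,fx=4.4,fy=4.4))
print(M.round(4),o['contact_force'],o['t'])
B=T(toolR(-10.5,0),[.4237,.0932,.143])
print(rows(M,B,1))
E
```

```text
t: 21.62
eef_pos: [0.4235, 0.0933, 0.1429]
tool_rot: [-0.0, 0.091, 0.996, 0.0]
contact_force: [0.3, 0.8, -1.5]
gripper_width: 0.486
[[-9.833e-01  1.820e-01 -2.000e-04  4.235e-01]
 [ 1.820e-01  9.833e-01  5.000e-04  9.330e-02]
 [ 3.000e-04  4.000e-04 -1.000e+00  1.429e-01]
 [ 0.000e+00  0.000e+00  0.000e+00  1.000e+00]] [ 0.33354096  0.75565785 -1.51104515] 21.625
[[[-0.2, -0.1, -0.1], [0.03, -0.02, 0.01]]]
```

View pics/w10.png

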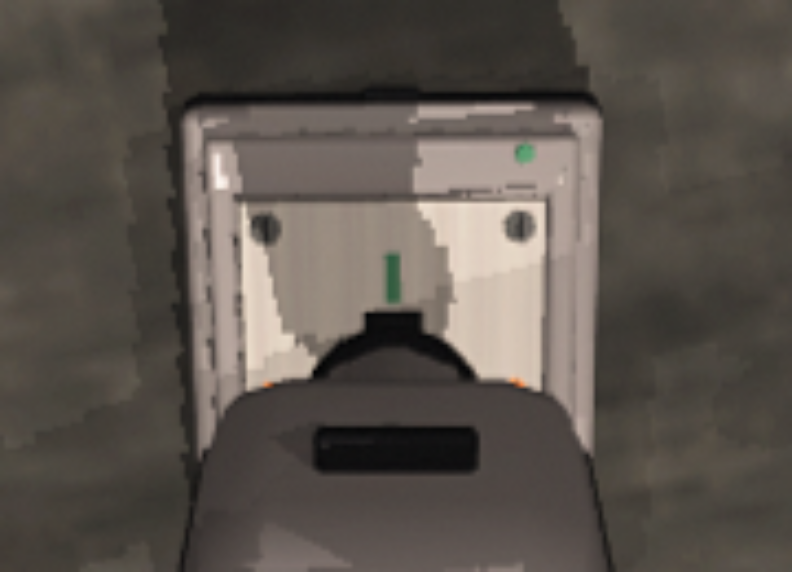

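View pics/w5c.png

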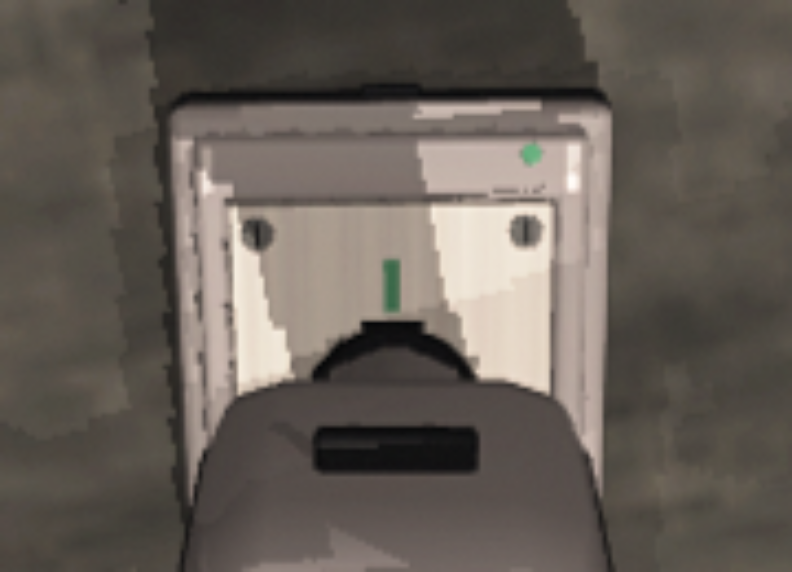

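```bash
python3 -m jog '[[[0,0,2],[0,0,0],1],[[0,0,2],[0,0,0],1],[[0,0,0],[0,0,0],1]]'; python3 -m jog '[[[0,0,2],[0,0,0],1],[[0,0,2],[0,0,0],1],[[0,0,0],[0,0,0],1]]';  python3 -m jog '[[[0,0,1.5],[0,0,0],1],[[0,0,1.5],[0,0,0],1],[[0,0,0],[0,0,0],1]]'
```

```text
t: 22.05
eef_pos: [0.4233, 0.0933, 0.1387]
tool_rot: [-0.0, 0.091, 0.996, 0.0]
contact_force: [-0.7, -0.4, -1.5]
gripper_width: 0.485
t: 22.42
eef_pos: [0.4233, 0.0933, 0.1347]
tool_rot: [-0.0, 0.091, 0.996, 0.0]
contact_force: [-0.3, -0.5, -2.2]
gripper_width: 0.488
t: 22.8
eef_pos: [0.4238, 0.0934, 0.1321]
tool_rot: [0.0, 0.091, 0.996, 0.0]
contact_force: [-1.1, -0.7, 2.0]
gripper_width: 0.491
```

```bash
python3 -m jog '[[[0,0,1.5],[0,0,0],1],[[0,0,1.5],[0,0,0],1],[[0,0,0],[0,0,0],1]]'; python3 -m jog '[[[0,0,1],[0,0,0],1],[[0,0,0.6],[0,0,0],1],[[0,0,0],[0,0,0],1],[[0,0,0],[0,0,0],1]]'
```

```text
t: 23.18
eef_pos: [0.4243, 0.0934, 0.1296]
tool_rot: [0.001, 0.091, 0.996, 0.001]
contact_force: [-1.3, -1.3, 7.2]
gripper_width: 0.49
t: 23.68
eef_pos: [0.4244, 0.0934, 0.1281]
tool_rot: [0.001, 0.091, 0.996, 0.001]
contact_force: [-0.5, -1.6, 9.1]
gripper_width: 0.49
```

```bash
python3 -m jog '[[[0,0,0.6],[0,0,0],1],[[0,0,0],[0,0,0],1]]'; python3 -m jog '[[[0,0,0],[0,0,4],1],[[0,0,0],[0,0,6],1],[[0,0,0],[0,0,0],1]]'; python3 -c "
from station import bot
o=bot.get_obs();print(o['torque'],o['contact_force'])"
```

```text
t: 23.92
eef_pos: [0.4244, 0.0934, 0.1275]
tool_rot: [0.001, 0.091, 0.996, 0.001]
contact_force: [-0.1, -1.1, 7.5]
gripper_width: 0.487
t: 24.3
eef_pos: [0.4248, 0.0938, 0.1277]
tool_rot: [0.001, 0.178, 0.984, 0.001]
contact_force: [-0.2, -0.1, 7.7]
gripper_width: 0.489
[-0.05684251  0.12848925  0.01543486] [-0.16486355 -0.14017463  7.73534379]
```

```bash
python3 -m jog '[[[0,0,0],[0,0,8],1],[[0,0,0],[0,0,8],1],[[0,0,0],[0,0,8],1],[[0,0,0],[0,0,8],1],[[0,0,0],[0,0,8],1],[[0,0,0],[0,0,0],1]]'; python3 -m jog '[[[0,0,0],[0,0,8],1],[[0,0,0],[0,0,8],1],[[0,0,0],[0,0,8],1],[[0,0,0],[0,0,8],1],[[0,0,0],[0,0,7.7],1],[[0,0,0],[0,0,0],1],[[0,0,0],[0,0,0],1]]'; python3 -c "
from station import bot
o=bot.get_obs();print(o['torque'],o['contact_force'])
from h import *
M,o=cur();print(M.round(4))"
```

```text
t: 25.05
eef_pos: [0.425, 0.0939, 0.1277]
tool_rot: [0.001, 0.504, 0.864, 0.001]
contact_force: [-0.4, -0.1, 8.1]
gripper_width: 0.49
t: 25.92
eef_pos: [0.4246, 0.094, 0.1276]
tool_rot: [-0.0, 0.767, 0.642, 0.001]
contact_force: [-0.4, -0.7, 9.0]
gripper_width: 0.493
[0.09143985 0.23632839 0.05107256] [-0.43109342 -0.72912096  8.98865302]
[[ 0.1768  0.9843  0.0019  0.4246]
 [ 0.9843 -0.1768  0.0019  0.094 ]
 [ 0.0022  0.0016 -1.      0.1276]
 [ 0.      0.      0.      1.    ]]
```

```bash
python3 -m jog '[[[0,0,-1.2],[0,0,0],1],[[0,0,-1.2],[0,0,0],1],[[0,0,-1],[0,0,0],1],[[0,0,0],[0,0,0],1],[[0,0,0],[0,0,0],1]]'; python3 look.py 11 dock
```

```text
t: 26.55
eef_pos: [0.4245, 0.0939, 0.1309]
tool_rot: [-0.0, 0.767, 0.642, 0.001]
contact_force: [-0.1, 0.5, 8.1]
gripper_width: 0.487
[[ 0.1768  0.9842  0.0018  0.4245]
 [ 0.9842 -0.1768  0.0018  0.0939]
 [ 0.0021  0.0014 -1.      0.1309]
 [ 0.      0.      0.      1.    ]] 26.55 [-0.77  0.18  0.46  2.2  -0.11  0.78 -0.41]
dock [276.7 196. ] 0.95 [0.4218 0.0927 0.    ]
```

View pics/w11.png

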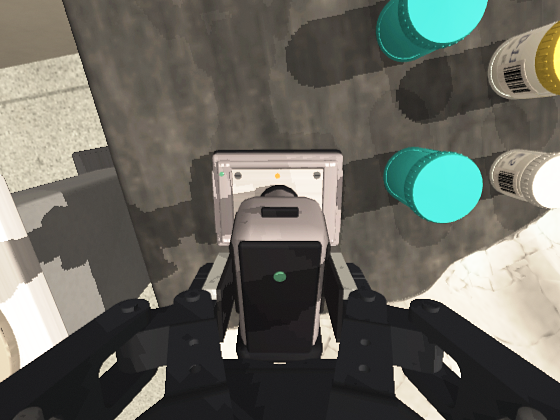

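```bash
python3 -m jog '[[[0,0,0],[0,0,0],0.2],[[0,0,0],[0,0,0],-0.5],[[0,0,0],[0,0,0],-1],[[0,0,0],[0,0,0],-1],[[0,0,0],[0,0,0],-1]]' 20; python3 look.py 12 dock reader; python3 -m jog '[[[0,0,-15],[0,0,0],-1],[[0,0,-30],[0,0,0],-1],[[0,0,-40],[0,0,0],-1],[[0,0,-40],[0,0,0],-1],[[0,0,-40],[0,0,0],-1],[[0,0,0],[0,0,0],-1],[[0,0,0],[0,0,0],-1]]'; python3 look.py 13 dock grip
```

```text
t: 27.28
eef_pos: [0.4233, 0.0933, 0.13]
tool_rot: [-0.0, 0.767, 0.642, -0.0]
contact_force: [-0.1, -0.2, 0.7]
gripper_width: 0.998
[[ 1.769e-01  9.842e-01 -4.000e-04  4.233e-01]
 [ 9.842e-01 -1.769e-01  4.000e-04  9.330e-02]
 [ 3.000e-04 -5.000e-04 -1.000e+00  1.300e-01]
 [ 0.000e+00  0.000e+00  0.000e+00  1.000e+00]] 27.275 [-0.77  0.18  0.46  2.2  -0.11  0.78 -0.41]
dock [277.4 197.4] 0.67 [0.4208 0.0907 0.    ]
reader [279.6 198.8] 0.97 [0.4236 0.0947 0.024 ]
reader [278. 195.] 0.64 [0.4229 0.0982 0.024 ]
t: 28.3
eef_pos: [0.423, 0.0931, 0.2945]
tool_rot: [-0.0, 0.767, 0.642, -0.0]
contact_force: [0.3, -0.2, -0.2]
gripper_width: 1.001
[[ 1.768e-01  9.842e-01 -9.000e-04  4.230e-01]
 [ 9.843e-01 -1.768e-01  4.000e-04  9.310e-02]
 [ 2.000e-04 -1.000e-03 -1.000e+00  2.945e-01]
 [ 0.000e+00  0.000e+00  0.000e+00  1.000e+00]] 28.3 [-0.83 -0.05  0.46  2.    0.02  1.19 -0.56]
dock [278.2 170.3] 0.81 [0.4207 0.0916 0.    ]
grip [283.  186.7] 0.89 [0.4272 0.0976 0.154 ]
grip [278.3 168.2] 0.56 [0.4259 0.1162 0.154 ]
```

View pics/w12.png

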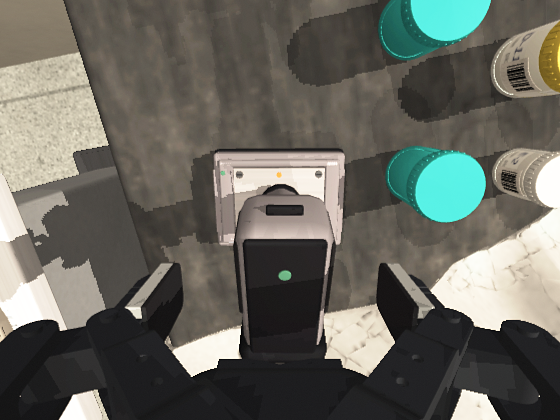

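View pics/w13.png

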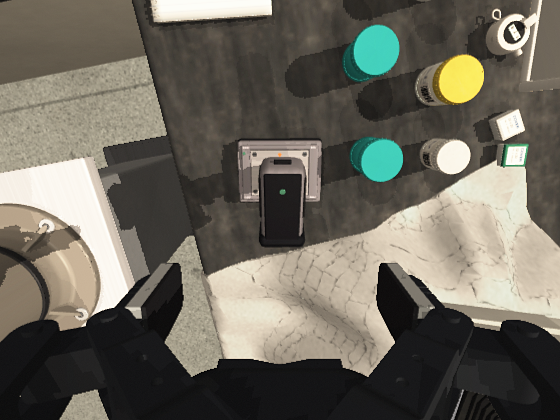

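```bash
cat > meas.py <<'E'
from h import *
from station import bot
import sys
for n in sys.argv[1:]:
    M=np.load(f'pics/M{n}.npy');C,i=wcam(M);i['world_from_camera']=C;D=np.load(f'pics/w{n}d.npy')
    P=np.array([inv('w',u,v,d=D[v,u],info=i) for v in range(120,260) for u in range(220,340) if D[v,u]>0])
    H=P[(P[:,2]>.11)]
    a=np.radians(-100);X=np.array([np.cos(a),np.sin(a)]);Y=np.array([-np.sin(a),np.cos(a)])
    f=lambda Q:cv2.minAreaRect((Q[:,:2]*1000).astype(np.float32))
    h=H[:,:2]-[.4225,.093];lx=h@X*1000;ly=h@Y*1000
    m=(lx>-15)&(lx<25)&(abs(ly)<14);A=np.c_[lx[m],ly[m],np.ones(m.sum())];k=np.linalg.lstsq(A,H[m,2]*1000,rcond=None)[0]
    print(n,f(H),'top plane slope deg x,y',np.degrees(np.arctan(k[:2])).round(2),'z0',k[2].round(2),'lx range',lx.min().round(1),lx.max().round(1))
    xs=range(-26,54,8);print([round((ly[(lx>=b)&(lx<b+8)].min()+ly[(lx>=b)&(lx<b+8)].max())/2,1) for b in xs])
    # plate strip on the +Y/-Y sides behind reader: side edges of dock
    g=P[:,:2]-[.4225,.093];gx=g@X*1000;gy=g@Y*1000;m=(P[:,2]>.024)&(P[:,2]<.04)&(gx<0)&(gx>-44);print('dock side mid',gy[m].min().round(1),gy[m].max().round(1),'plate z',np.median(P[m,2]).round(4))
E
python3 meas.py 2 13
python3 - <<'E'
from station import bot
import cv2
p,d=bot.read_camera('side');cv2.imwrite('pics/s13.png',cv2.resize(p[170:330,270:430,::-1],None,fx=3.6,fy=3.6))
a=cv2.imread('pics/side0.png');cv2.imwrite('pics/s0c.png',cv2.resize(a[170:330,270:430],None,fx=3.6,fy=3.6))
E
```

```text
2 ((420.4666442871094, 80.53549194335938), (89.81354522705078, 46.864315032958984), 79.33614349365234) top plane slope deg x,y [-18.07  -0.03] z0 175.93 lx range -32.4 57.8
[np.float64(0.4), np.float64(0.4), np.float64(-0.1), np.float64(0.3), np.float64(0.2), np.float64(-0.2), np.float64(0.3), np.float64(-0.3), np.float64(-0.2), np.float64(-0.3)]
dock side mid -55.7 56.1 plate z 0.0297
13 ((422.6484069824219, 82.10649108886719), (89.35742950439453, 46.79833984375), 80.29202270507812) top plane slope deg x,y [-17.84  -0.04] z0 175.39 lx range -34.0 55.5
[np.float64(2.7), np.float64(3.3), np.float64(2.8), np.float64(2.8), np.float64(2.7), np.float64(2.8), np.float64(2.8), np.float64(2.3), np.float64(2.2), np.float64(2.3)]
dock side mid -55.8 56.2 plate z 0.0296
```

View pics/s13.png

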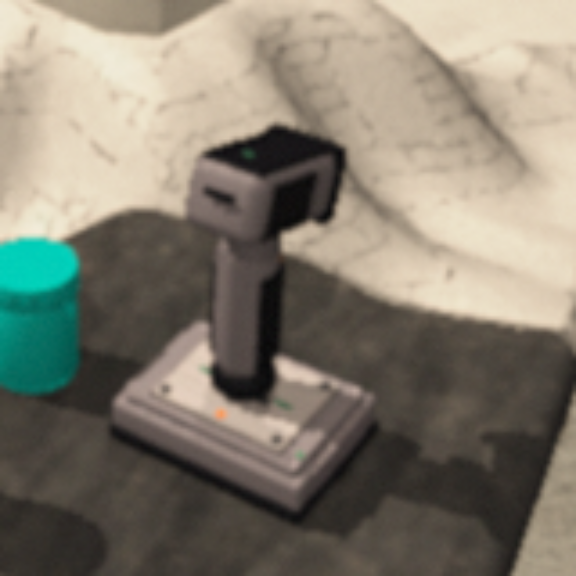

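View pics/s0c.png

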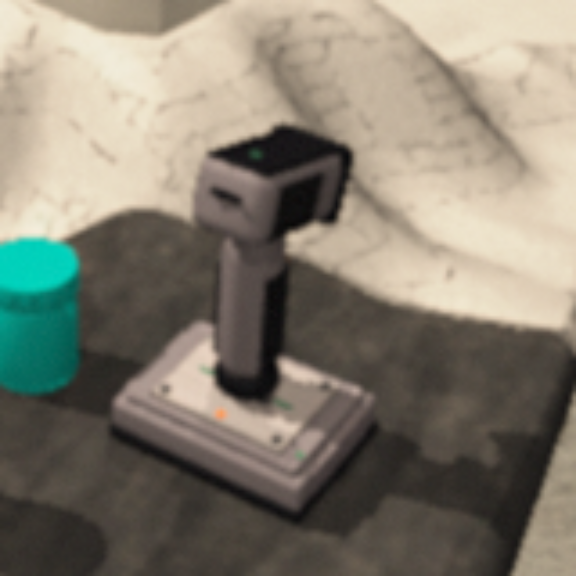

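```bash
python3 - <<'E'
import cv2,numpy as np
a=cv2.imread('pics/w3.png')[145:250,205:355];b=cv2.imread('pics/w12.png')[145:250,205:355]
cv2.imwrite('pics/cmp.png',cv2.resize(np.vstack([a[:60],b[:60]]),None,fx=5,fy=5,interpolation=cv2.INTER_CUBIC))
E
```

```text
(no output)
```

View pics/cmp.png

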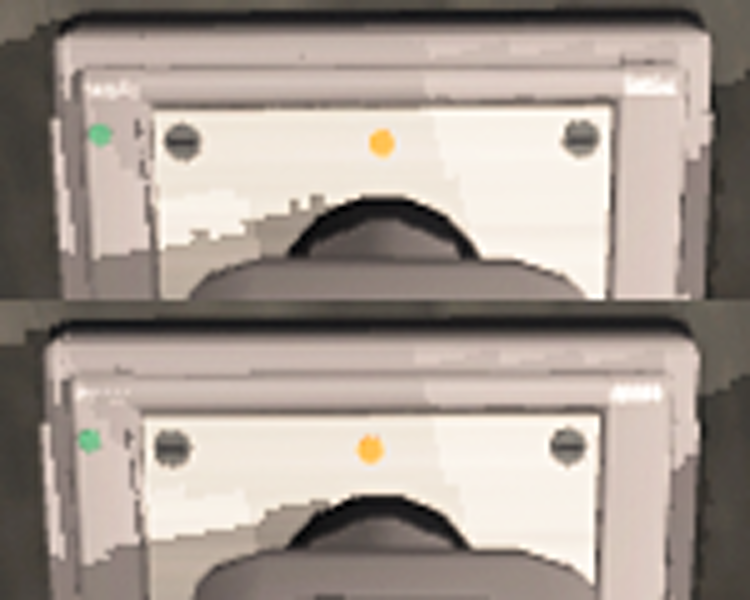

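```bash
python3 - <<'E'
from h import *
from station import bot
p,d=bot.read_camera('top');cv2.imwrite('pics/t14.png',p[:,:,::-1]);i=bot.camera_info('top')
for n,(v,u),h in [('blue',(152,166),.05),('yel',(152,224),.05),('white',(156,265),.04)]:
    P=np.array([inv('t',b,a,d=d[a,b],info=i) for a in range(v-18,v+18) for b in range(u-18,u+18) if d[a,b]>0]);Q=P[(P[:,2]>h)&(P[:,2]<.09)]
    print(n,cv2.minEnclosingCircle((Q[:,:2]*1000).astype(np.float32)) if len(Q)>5 else None)
o=bot.get_obs();print(o['t'],o['contact_force'],np.abs(o['joint_vel']).max())
E
```

```text
blue ((640.3248291015625, 292.47454833984375), 27.022201538085938)
yel ((643.658447265625, 165.44625854492188), 26.477746963500977)
white ((639.9636840820312, 76.51762390136719), 21.894540786743164)
28.55 [0.28391128 0.23463229 0.31780735] 0.005335029385226875
```

View pics/t14.png

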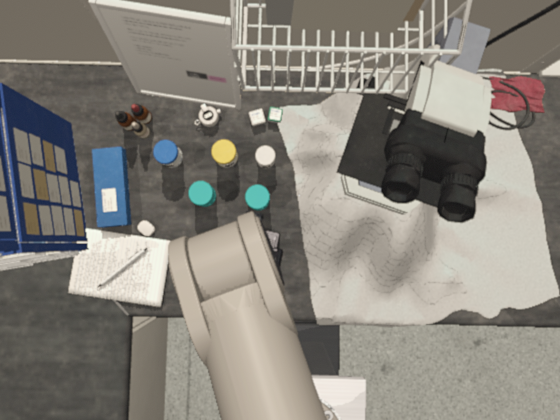

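Jars are where they stood: blue at pixel (167,152), yellow at (224,152), white at (265,156). The gripper is clear, so I'm handing in.

```bash
python3 -c "
from station import bot
print(bot.hand_in())"
```

```text
the job is handed in; nothing more can be done
None
```

The reader is back in its dock and released, and I handed the job in at about 28.6 s of the 64 s. No verdict comes back, so I could not confirm that the label was actually read.

- **Unlock:** I gripped the reader by its cheeks, pressed it down about 4 mm, turned it a quarter turn counter-clockwise and lifted it clear. The wrist force stayed under 10 N.
- **Aim:** I tilted the nose down 25 degrees and aimed at the blue jar's label from about 116 mm. By my own estimate the aiming line was within 1 mm of the label's centre. I held it there about 2.4 s, then another 2 s about 5 mm to the reader's right, in case my estimate of the label centre was off. The label's position rests on one wrist-camera view plus depth.
- **Return:** The T foot went through the slot, was pressed down with about 9 N, turned a quarter turn clockwise and let up. I then opened the gripper and lifted it away.

**Last checks:**
- **Reader in the dock:** it stands upright, with a lean of at most about 0.5 degrees, and is within 0.5 mm of its original height. It is turned within about 1 degree of its original heading.
- **Off-centre:** the collar sits about 1 to 2 mm from its starting position and the head about 2.5 mm. That is slightly more than the stated 1.5 mm of play but within the 4 mm limit, so I left it alone rather than force the lock.
- **Jars:** all three measured within 1 mm of where they stood.

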